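Close the twist-fit steriliser pod around its capsule

ROBOT

A 6-joint arm with a two-finger parallel gripper is mounted at the origin on the work surface. World frame = base frame: x ahead of the robot, y to its left, z up, the work surface at z = 0. Lengths are in m, angles in rad, forces in N, time in s.
With the tool pointing down it reaches from about 0.375 to 0.825 m from the base axis. Payload 5.5 kg.
Tool frame: the origin (TCP) lies midway between the tips of the shut fingers; the grasp point (between the pads) lies bot.tcp_to_grasp behind it (bot.tcp_to_grasp is the distance from the TCP to the grasp point, in m); z points along the fingers, y is the direction in which the jaws open and shut (so a half turn about z gives the same grasp; the last joint's range is limited). The gripper opens to 85 mm and grips with 20 to 120 N. Pads are 22 mm wide; open, the fingers measure 114 mm over their backs; the gripper's body (76 mm by 85 mm) begins 54 mm behind the grasp point. The pads swing forward as they close: fully open they stand 13 mm farther back than shut.
Start: joints at [-1.218, 0.314, -0.047, 1.21, 0, 1.571], TCP at [0.207, -0.563, 0.231] pointing down, gripper open.
Joint ranges: [-2.67, 2.67], [-0.69, 1.73], [-1.03, 1.25], [-2.08, 2.16], [-1.42, 1.45], [-3.14, 3.14]. Speed limits (rad/s): [2.39, 2.39, 3.01, 3.14, 3.14, 3.14].

INTERFACE

Orientations are given as a unit quaternion [x, y, z, w].
In Python, from workcell import bot gives the robot as it stands. The module is installed in compiled form; this text tells all that it offers.
- The arm moves only by the tool send_rows, never from a script. Its arguments are lists of equal length, an entry for each row: "claw": the finger opening in cm, from 0 to 8.54; "translation": the shift along the tool's x, y, z in cm, a list of three; "dr": the turn, a rotation vector about the tool's x, y, z in degrees, a list of three. In form: {"claw": [claw, ...], "translation": [[x, y, z], ...], "dr": [[rx, ry, rz], ...]}. A call has 1 to 8 rows; each row shifts and turns the pose as measured when the row begins, along the tool's axes as they then stand; what a row does not reach is not made up. A row lasts 1/10 s, in which the tool goes at most 50 mm and 8.59 degrees, less where a joint would pass 70% of its speed; a pose out of reach is approached as far as the arm can. A call is refused whole if a number of a shift passes 5 or a number of a turn 8.59, either way. A call with a gripper value outside its range is refused whole. The fingers move at their own pace and stop on an object; "grip_force" is the grip in N (left out, the last holds). Time passes only in rows, so rows that do not move let the fingers close. It gives the time, the measured TCP pose, the force and the opening at its end, in the units of the state.
- bot.observe(): the state, without advancing time (a new reading comes with each control period).
- bot.snapshot(name): name is "side" or "top"; returns a dict with "image" (480x640x3 uint8, red, green, blue), "fov_y" (degrees; the focal length in pixels is half the picture's height over the tangent of half this angle, whatever the lens; pixels are square), "cx", "cy" (the principal point, pixels), "pose" (4x4, takes a point from camera to world coordinates). Camera axes: x right, y down, z forward; pixel columns grow to the right and rows downward; lengths in m; the calibration is good to about 2 mm. A picture is of the moment at which its call begins. There is no depth.
- bot.close_job(): hands the job in, once; it reports no verdict.
The state is a dict: "time": time; "q": joint angles; "qvel": joint speeds; "joint_efforts": joint torques, N m; "eef_pos": TCP position; "eef_rot": TCP orientation; "ft_force": force on the tool from outside, world axes, zero at the start; "ft_torque": the same for the moment, N m; "opening": opening from 0.0 (shut) to 1.0 (fully open).
Only numpy, scipy, OpenCV 4.12 (cv2) and the standard library are available. Lean on these libraries where they do the work, as an engineer would, in place of code of your own. Each camera call takes 0.05 s, during which the arm holds its last target.

TASK

Close the steriliser pod: lift the white winged lid by its knob, set it over the small mint capsule standing in the round base, then turn it clockwise (seen from above) until it drops down into the collar and on round to its stop, so that it is fully locked. The knob only spins, so turn the lid by pushing one of its side wings, and be gentle: stop pushing when it comes up hard. Leave the capsule upright inside, the lid let go, and the bottles and pacifier case where they are.

Things in the scene. Friction and masses are not known exactly. Their poses are not given: they have to be found in the camera images.
- base: White round pod base fixed to the ledge, foot 132 mm across, 31 mm high in all. Origin: centre of its underside, z up. Inner floor 8 mm above the origin. On the foot stands a collar ring, 125 mm outside, wall 5 mm, with an inward flange at its top. The collar is very stiff on the foot and does not turn under the lid; its angle differs each time and this pose does NOT give it.
- flange (a point): Centre of the collar's round mouth, 31 mm above the base's origin. The flange hole is 96 mm across, the flange 6 mm thick. Three equal gaps in it, 120 deg apart, each about 50 deg wide: their angle must be felt or seen. Under the flange a channel runs clockwise from each gap: a lug can go about 45 deg from mid-gap to a hard stop. Anticlockwise of each gap it is blocked.
- lid: White domed lid, hollow, open below, about 0.45 kg, 90 mm outside, 82 mm inside diameter, 65 mm high without knob, standing rim down. Origin: centre of its lower rim, z up. Three outward lugs at 0, 120, 240 deg from its x axis: 22 mm wide, 9 to 14 mm above the rim, reaching 54 mm from the axis. Origin 22 mm above the base's when the lugs rest on the flange, 8 mm when dropped through the gaps.
- wing_tip (a point): Outer end of one of the lid's two flat side wings (this one on lid +y), 95 mm from the lid's axis, 35 mm above its rim. The wings lie along lid +y and -y, 8 mm thick, out to 95 mm, 25 to 44 mm above the rim. Turning the lid takes about 2 to 8 N there. Lugs may catch half dropped on a gap's edge: ease back a few mm. If the lid hangs tilted, turn it back a little till it falls level.
- knob_grip (a point): Centre of the grip part of the lid's round grey knob, on the lid's axis 90 mm above the lid's rim. The grip is a cylinder 34 mm in diameter, from 73 to 101 mm above the rim. It spins freely on the lid, so it can lift the lid but not turn it.
- inner: Mint egg-shaped capsule (the nested inner shell), 60 mm in diameter, 48 mm high, 0.08 kg, standing loose near the middle of the base's inner floor. Origin: centre of its underside, z up.
- lock_pin (a joint): Lock pin in the channel under the collar's flange, in m: 0 = open; a lug of the lid pushes it along at the end of the closing turn and it stays; about 0.007 to 0.013 when the lid is at its stop; it counts as locked above 0.0045.
- bottle_a: Glass feeding bottle with a mint cap, 60 mm in diameter, 140 mm high, bystander. Origin: centre of its underside.
- bottle_b: Second glass feeding bottle, 60 mm in diameter, 140 mm high, bystander. Origin: centre of its underside.
- case: White pacifier case clipped shut, 62 x 92 x 45 mm, bystander. Origin: centre of its underside.
There are look-alikes about, which are no part of the job. Several things have the shape of the lid; the one meant has the colours described above. Of the things that look like the inner, the larger one is meant.

How it is judged:
On the way:
1. the lid stands in the collar around the capsule (horizontal distance between lid and base below 0.006 m and z of lid in the frame of base below 0.026 m and angle between lid's own z axis and vertical below 0.12 rad), for 0.1 s.
At the end, for the whole second after the job is handed in: Lid down in the collar (origin under 11 mm above the base's, within 6 mm of its axis, tilt under 0.08 rad) and turned so that the lock pin reads over 4.5 mm; capsule inside, upright (under 0.15 rad), within 20 mm of the base's axis; lid and capsule at rest (value of joint lock_pin above 0.0045 m and z of lid in the frame of base below 0.011 m and horizontal distance between lid and base below 0.006 m and angle between lid's own z axis and vertical below 0.08 rad and horizontal distance between inner and base below 0.02 m and angle between inner's own z axis and vertical below 0.15 rad and linear speed of each of lid, inner below 0.02 m/s); the robot touches nothing.
It fails at once if the lid is forced against the base with over 80 N (contact force between lid and base above 80 N).
It fails at once if the capsule is tipped over (angle between inner's own z axis and vertical above 0.5 rad).
It fails at once if a bottle or the case is shifted by over 30 mm (distance of any of bottle_a, bottle_b, case from where it was at the start of the episode above 0.03 m).
It also fails if it takes over 64 s, if anything falls off the work surface, if the arm or the gripper's body presses on something with over 40 N, if the wrist force passes 120 N, or if a joint passes its speed limit or range.

## Working session

There is one attempt and no reset: what is moved stays moved. The work goes in short steps, Python scripts to look and compute and a tool call to move; the robot and the scene stay as the last step left them, time stands still between calls to the robot, and variables do not carry over. Pictures are saved under pics/ and viewed, and the job is handed in when it is done.

Besides the shell and the picture viewer there is one more tool, called after "Emit:" by a JSON object that holds its "fn" and its "kwargs", one argument or row to a line. send_rows: Moves the arm, as the interface text tells. Its arguments: {"type":"object","properties":{"claw":{"type":"array","items":{"type":"number"}},"translation":{"type":"array","items":{"type":"array","items":{"type":"number"}}},"dr":{"type":"array","items":{"type":"array","items":{"type":"number"}}},"grip_force":{"type":"number"}},"required":["claw","translation","dr"]}

```bash
mkdir -p pics; ls
python3 - <<'E'
from workcell import bot
import cv2
print(bot.observe(), bot.tcp_to_grasp)
for n in("side","top"):
    s=bot.snapshot(n); print(n,s["fov_y"],s["cx"],s["cy"],s["pose"].round(4).tolist() if hasattr(s["pose"],'round') else s["pose"])
    cv2.imwrite(f"pics/{n}0.png",s["image"][:,:,::-1])
E
```

```text
pics
{'time': 0.0, 'q': array([-1.21805509e+00,  3.14229703e-01, -4.80856536e-02,  1.21019522e+00,
        3.96867448e-05,  1.57075232e+00]), 'qvel': array([ 0.00073374,  0.00049619, -0.00081017, -0.00028226,  0.00061474,
       -0.00091281]), 'joint_efforts': array([ 6.07037182e-04, -5.39594293e+01,  3.39744329e+01,  1.93524820e-02,
        2.27752475e-04, -2.92144122e-06]), 'eef_pos': array([ 0.20709449, -0.56250764,  0.23042948]), 'eef_rot': array([ 9.84482758e-01,  1.75479239e-01, -1.30834753e-04, -8.47311762e-04]), 'ft_force': array([0.08293654, 0.81039028, 0.83389878]), 'ft_torque': array([ 0.00826332,  0.00728175, -0.01210261]), 'opening': 1.001647203908355} 0.0187
side 56.34493708820741 316.7040392741262 242.32307083733141 [[-0.8963, -0.2433, 0.3708, 0.2988], [-0.4435, 0.5001, -0.7438, 0.5953], [-0.0045, -0.8311, -0.5561, 0.5505], [0.0, 0.0, 0.0, 1.0]]
top 57.00205153895193 316.50902490850086 245.23431019378137 [[0.027, -0.9926, 0.1184, 0.5159], [-0.9994, -0.0245, 0.0224, -0.0175], [-0.0194, -0.119, -0.9927, 0.8081], [0.0, 0.0, 0.0, 1.0]]
```

View pics/side0.png

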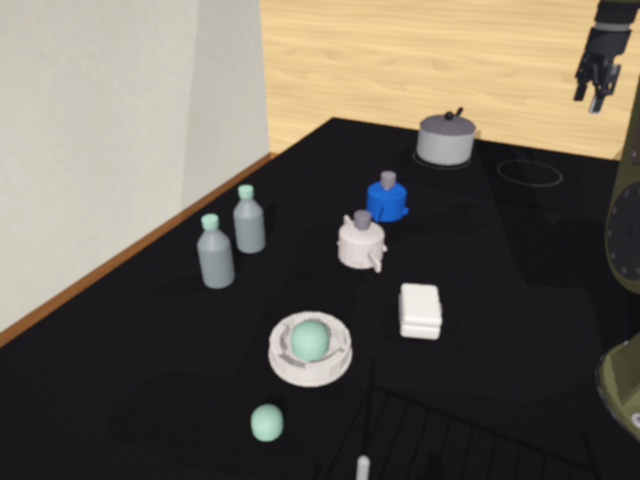

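View pics/top0.png

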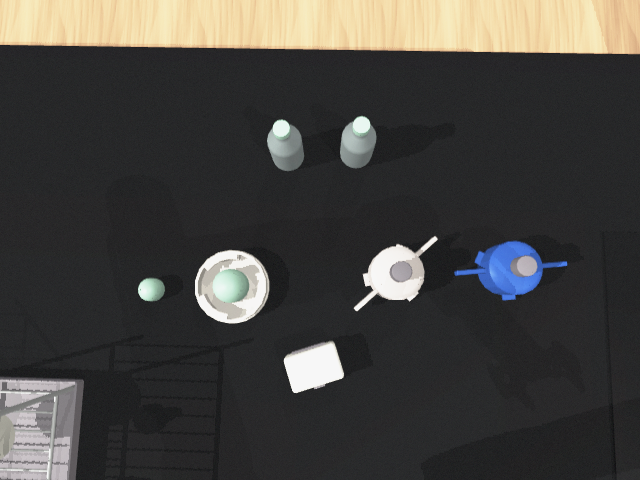

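Candidates for the lid in the top view are the white winged one (398,272) and the blue look-alike (511,268). The capsule is either the large one in the base (230,286) or the small one (151,289). I choose the white lid and the large capsule, and check both in a crop.

Run:
```python
import cv2,numpy as np
a=cv2.imread("pics/top0.png")
l=cv2.resize(a[225:325,340:450],None,fx=5,fy=5,interpolation=cv2.INTER_CUBIC)
cv2.imwrite("pics/lid_top.png",l)
b=cv2.resize(a[240:335,180:285],None,fx=6,fy=6,interpolation=cv2.INTER_CUBIC)
cv2.imwrite("pics/base_top.png",b)
s=cv2.imread("pics/side0.png")
cv2.imwrite("pics/side_crop.png",cv2.resize(s[200:390,260:400],None,fx=3,fy=3,interpolation=cv2.INTER_CUBIC))
```

```text
(no output)
```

View pics/lid_top.png

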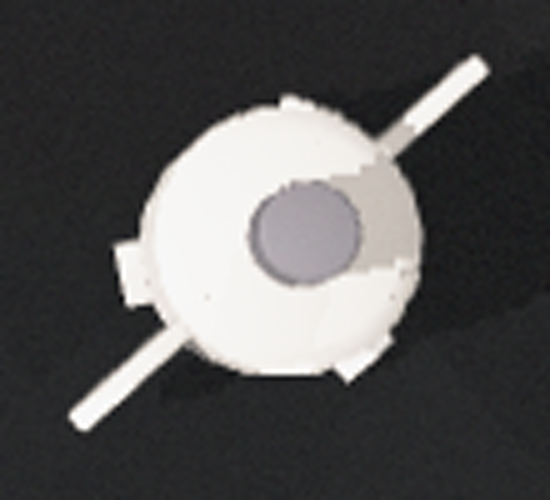

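View pics/base_top.png

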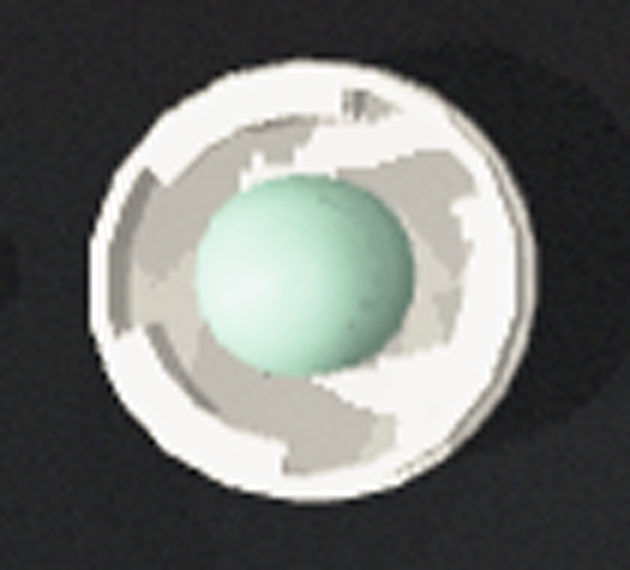

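View pics/side_crop.png

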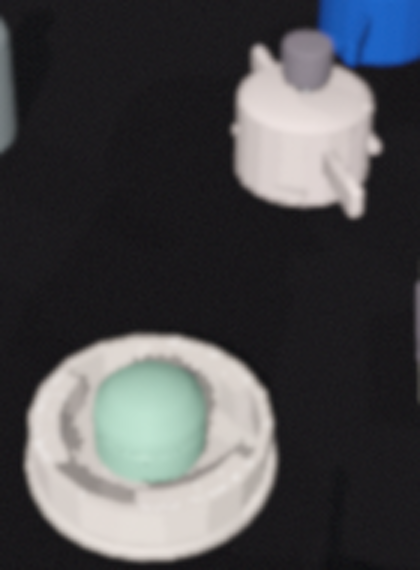

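```bash
cat > h.py <<'E'
import numpy as np,cv2
from workcell import bot
def cam(n):
    s=bot.snapshot(n); s["f"]=240/np.tan(np.radians(s["fov_y"]/2)); s["pose"]=np.array(s["pose"]); return s
def onz(s,u,v,z):
    d=s["pose"][:3,:3]@np.array([(u-s["cx"])/s["f"],(v-s["cy"])/s["f"],1]); o=s["pose"][:3,3]
    return o+d*(z-o[2])/d[2]
def proj(s,p):
    q=(np.atleast_2d(p)-s["pose"][:3,3])@s["pose"][:3,:3]
    return np.c_[s["cx"]+s["f"]*q[:,0]/q[:,2], s["cy"]+s["f"]*q[:,1]/q[:,2]]
def tri(a,pa,b,pb):
    A=[];B=[]
    for s,(u,v) in((a,pa),(b,pb)):
        d=s["pose"][:3,:3]@np.array([(u-s["cx"])/s["f"],(v-s["cy"])/s["f"],1]);d/=np.linalg.norm(d)
        P=np.eye(3)-np.outer(d,d);A.append(P);B.append(P@s["pose"][:3,3])
    return np.linalg.lstsq(np.vstack(A),np.hstack(B),rcond=None)[0]
def circ(c,r,z,n=72):
    t=np.linspace(0,2*np.pi,n,endpoint=False);return np.c_[c[0]+r*np.cos(t),c[1]+r*np.sin(t),np.full(n,z)]
E
python3 - <<'E'
from h import *
t=cam("top");s=cam("side")
c=lambda x,y,k,ox,oy:((x+.5)/k-.5+ox,(y+.5)/k-.5+oy)
kt=c(306,230,5,340,225); ks=c(309,44,3,260,200)
print("knob tri",tri(t,kt,s,ks), "z.101",onz(t,*kt,.101),onz(s,*ks,.101))
w1=onz(t,*c(481,65,5,340,225),.044);w2=onz(t,*c(80,422,5,340,225),.044)
print("wings",w1,w2,(w1+w2)/2,np.linalg.norm(w1-w2),np.degrees(np.arctan2(*(w1-w2)[[1,0]])))
for n,p in(("lugL",(118,275)),("lugBR",(372,368)),("lugT",(295,98))):
    q=onz(t,*c(*p,5,340,225),.014);d=q-(w1+w2)/2;print(n,q,np.hypot(*d[:2]),np.degrees(np.arctan2(d[1],d[0])))
# base: fit by outline: top white disc
img=t["image"];m=(img[240:335,180:285].min(2)>110).astype(np.uint8)
cs,_=cv2.findContours(m,cv2.RETR_EXTERNAL,cv2.CHAIN_APPROX_NONE);k=max(cs,key=cv2.contourArea)
e=cv2.fitEllipse(k);print("ell",e[0][0]+180,e[0][1]+240,e[1])
for p in [(87,280),(520,280),(310,60),(310,500)]:
    print(p,onz(t,*c(*p,6,180,240),.031))
print("caps",onz(t,*c(305,275,6,180,240),.035), onz(s,*c(151,420,3,260,200),.04))
E
```

```text
knob tri [ 0.56225439 -0.13750975  0.09956469] z.101 [ 0.56282766 -0.13703104  0.101     ] [ 0.56074719 -0.13540608  0.101     ]
wings [ 0.62548819 -0.20693506  0.044     ] [ 0.49897139 -0.07000668  0.044     ] [ 0.56222979 -0.13847087  0.044     ] 0.1864292951869987 -47.26320061343482
lugL [ 0.55076226 -0.08478141  0.014     ] 0.05490048155705787 102.05664270657952
lugBR [ 0.52014995 -0.17531309  0.014     ] 0.05592908443169093 -138.79683903626704
lugT [ 0.61614646 -0.14757218  0.014     ] 0.05467943797686411 -9.581381447440204
ell 231.5290756225586 286.2636528015137 (72.60968780517578, 74.08660125732422)
(87, 280) [0.53053977 0.21364657 0.031     ]
(520, 280) [0.53391517 0.08630407 0.031     ]
(310, 60) [0.59706879 0.15120906 0.031     ]
(310, 500) [0.46875924 0.1447806  0.031     ]
caps [0.53360832 0.14864713 0.035     ] [0.52847605 0.15977341 0.04      ]
```

```bash
cat > unw.py <<'E'
from h import *
t=cam("top")
bc=(0.5325,0.148)
k=6;ox,oy=180,240
im=cv2.resize(t["image"][oy:oy+95,ox:ox+105],None,fx=k,fy=k,interpolation=cv2.INTER_CUBIC)[:,:,::-1].copy()
for r,z,col in((.0625,.031,(0,0,255)),(.048,.031,(255,0,0)),(.066,0.0,(0,255,255)),(.048,.025,(0,200,0))):
    p=((proj(t,circ(bc,r,z))-[ox,oy]+.5)*k-.5).astype(int);cv2.polylines(im,[p],True,col,1)
cv2.imwrite("pics/base_ov.png",im)
# unwrap
th=np.radians(np.arange(-180,180,.5));rr=np.linspace(.035,.07,140)
R,T=np.meshgrid(rr,th,indexing="ij")
P=np.c_[(bc[0]+R*np.cos(T)).ravel(),(bc[1]+R*np.sin(T)).ravel(),np.full(R.size,.031)]
q=proj(t,P).astype(np.float32).reshape(R.shape+(2,))
u=cv2.remap(t["image"],q[...,0],q[...,1],cv2.INTER_CUBIC)[:,:,::-1]
u=cv2.resize(u,(720,420))
for a in range(-180,180,30):cv2.putText(u,str(a),((a+180)*2,12),0,.4,(0,0,255));cv2.line(u,((a+180)*2,15),((a+180)*2,25),(0,0,255),1)
y=int((.048-.035)/.035*420);cv2.line(u,(0,y),(720,y),(255,0,0),1)
cv2.imwrite("pics/unw.png",u)
E
python3 unw.py
```

```text
(no output)
```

View pics/base_ov.png

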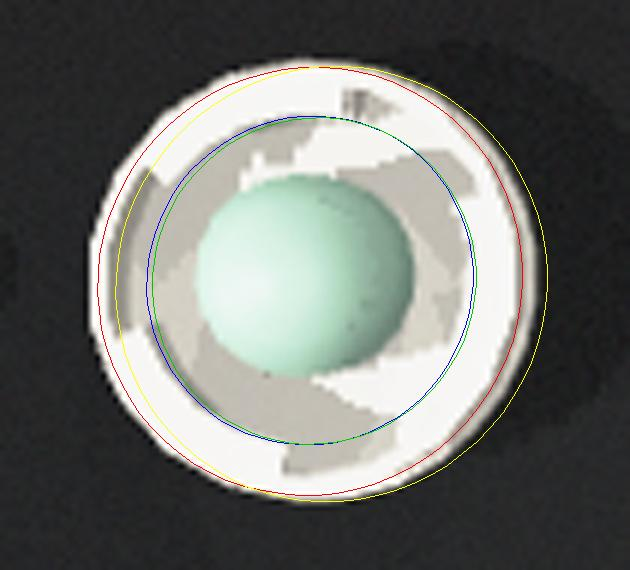

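View pics/unw.png

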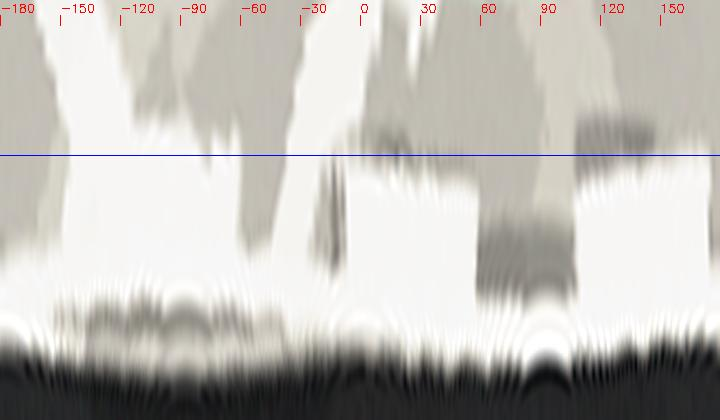

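```bash
cat > fit.py <<'E'
from h import *
from scipy.optimize import minimize
t=cam("top");s=cam("side")
cv2.imwrite("pics/s1.png",s["image"][:,:,::-1])
K=4
def mask(c,roi):
    x0,y0,x1,y1=roi;im=c["image"][y0:y1,x0:x1]
    im=cv2.resize(im,None,fx=K,fy=K,interpolation=cv2.INTER_CUBIC)
    m=(im.max(2)>90).astype(np.uint8)
    cs,_=cv2.findContours(m,cv2.RETR_EXTERNAL,cv2.CHAIN_APPROX_NONE);k=max(cs,key=cv2.contourArea)
    o=np.zeros_like(m);cv2.drawContours(o,[k],-1,1,-1);return o
rois={"t":(180,235,290,340),"s":(255,300,365,395)}
M={"t":mask(t,rois["t"]),"s":mask(s,rois["s"])}
C={"t":t,"s":s}
def rend(p,k,d=(0,0)):
    x,y,z=p
    P=np.vstack([circ((x,y),.066,z),circ((x,y),.066,z+.007),circ((x,y),.0625,z+.031)])
    q=(proj(C[k],P)+np.array(d)-rois[k][:2]+.5)*K-.5
    h=cv2.convexHull((q*16).astype(np.int32).reshape(-1,1,2))
    o=np.zeros_like(M[k]);cv2.fillConvexPoly(o,h,1,cv2.LINE_8,4);return o
def cost(p,ks="ts"): return sum((rend(p,k)!=M[k]).sum() for k in ks)
for ks in("ts","t","s"):
    best=None
    for z in np.arange(-.01,.045,.005):
        r=minimize(lambda q:cost((q[0],q[1],z),ks),[.532,.15],method="Nelder-Mead",options=dict(initial_simplex=[[.532,.15],[.54,.15],[.532,.158]],xatol=1e-4))
        print(ks,round(z,3),r.x.round(4),r.fun)
print({k:m.sum() for k,m in M.items()})
E
python3 fit.py
```

```text
ts -0.01 [0.5346 0.1508] 16927.0
ts -0.005 [0.5343 0.1508] 9980.0
ts 0.0 [0.5332 0.1514] 4268.0
ts 0.005 [0.533  0.1514] 6091.0
ts 0.01 [0.5326 0.1516] 12726.0
ts 0.015 [0.5322 0.1508] 20008.0
ts 0.02 [0.5321 0.1505] 27482.0
ts 0.025 [0.5315 0.151 ] 35054.0
ts 0.03 [0.5319 0.1488] 42350.0
ts 0.035 [0.5319 0.1477] 48747.0
ts 0.04 [0.5319 0.1471] 54658.0
t -0.01 [0.5337 0.1538] 2369.0
t -0.005 [0.5331 0.1522] 1500.0
t 0.0 [0.5332 0.1514] 833.0
t 0.005 [0.5331 0.1505] 730.0
t 0.01 [0.533  0.1497] 1142.0
t 0.015 [0.5331 0.1482] 1945.0
t 0.02 [0.5325 0.1485] 2931.0
t 0.025 [0.5331 0.1451] 3806.0
t 0.03 [0.5334 0.1446] 4763.0
t 0.035 [0.5337 0.1422] 5742.0
t 0.04 [0.5335 0.1416] 6747.0
s -0.01 [0.5371 0.145 ] 5898.0
s -0.005 [0.5352 0.1486] 4632.0
s 0.0 [0.5334 0.1519] 3322.0
s 0.005 [0.5316 0.1553] 2012.0
s 0.01 [0.5297 0.1587] 865.0
s 0.015 [0.5277 0.1623] 974.0
s 0.02 [0.5258 0.1659] 2265.0
s 0.025 [0.5241 0.1695] 3762.0
s 0.03 [0.5222 0.1728] 5284.0
s 0.035 [0.5205 0.1765] 6828.0
s 0.04 [0.5189 0.1799] 8462.0
{'t': np.uint64(70056), 's': np.uint64(83565)}
```

```bash
sed -i 's/^bc=.*/bc=(0.5332,0.1513)/' unw.py; python3 unw.py
```

```text
(no output)
```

View pics/base_ov.png

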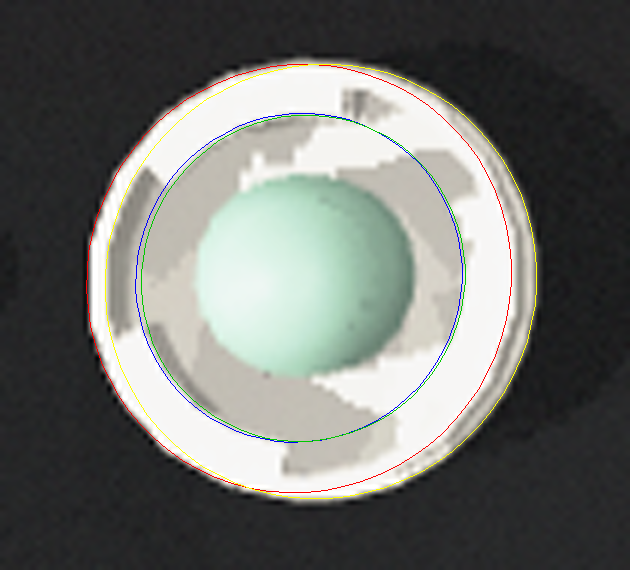

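View pics/unw.png

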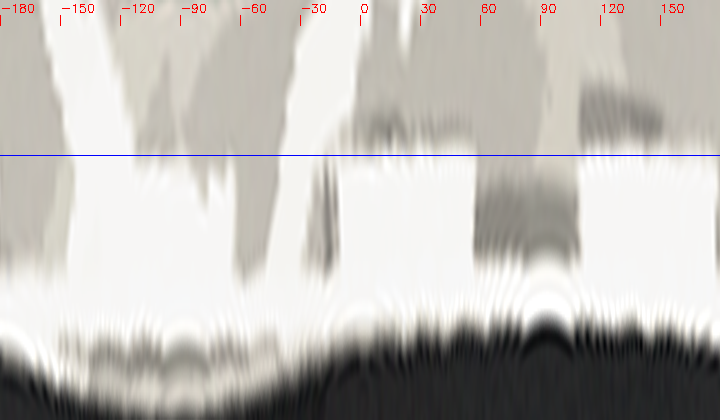

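```bash
cat >> h.py <<'E'
from scipy.spatial.transform import Rotation as Ro
def go(tgt,yaw=None):
    o=bot.observe();R=Ro.from_quat(o["eef_rot"]);d=np.array(tgt)-o["eef_pos"]
    m=R.as_matrix();print("pos",o["eef_pos"].round(4),"yaw_y",np.degrees(np.arctan2(m[1,1],m[0,1])).round(1),"tilt",np.degrees(np.arccos(-m[2,2])).round(2),"q",o["q"].round(2),"F",o["ft_force"].round(1),"op",round(o["opening"]*8.54,2),"t",o["time"])
    print("tool shift cm",(R.inv().apply(d)*100).round(2))
E
python3 - <<'E'
from h import *
go([.5625,-.138,.18])
t=cam("top")
for n,p,z in(("caseTL",(286,357),.045),("caseTR",(339,343),.045),("caseBR",(344,375),.045),("caseBL",(292,391),.045),("decoy",(151,289),.02),("bcap",(362,124),.14),("acap",(281,128),.14),("bluek",(524,266),.1)):
    print(n,onz(t,*p,z).round(3))
E
```

```text
pos [ 0.2073 -0.563   0.2312] yaw_y -69.8 tilt 0.02 q [-1.22  0.31 -0.05  1.21 -0.    1.57] F [-0.1  0.2 -0.3] op 8.57 t 0.4
tool shift cm [ 48.02 -27.6    5.12]
caseTL [0.415 0.046 0.045]
caseTR [ 0.441 -0.043  0.045]
caseBR [ 0.389 -0.052  0.045]
caseBL [0.36  0.034 0.045]
decoy [0.524 0.294 0.02 ]
bcap [ 0.789 -0.069  0.14 ]
acap [0.78  0.059 0.14 ]
bluek [ 0.575 -0.332  0.1  ]
```

Emit:
{"fn": "send_rows", "kwargs": {
  "claw": [8.54, 8.54, 8.54, 8.54, 8.54, 8.54, 8.54, 8.54],
  "translation": [
    [2, -1.15, 0],
    [4, -2.3, 0],
    [4, -2.3, 0],
    [4, -2.3, 0],
    [4, -2.3, 0],
    [4, -2.3, 0],
    [4, -2.3, 0],
    [4, -2.3, 0]
  ],
  "dr": [
    [0, 0, 0],
    [0, 0, 0],
    [0, 0, 0],
    [0, 0, 0],
    [0, 0, 0],
    [0, 0, 0],
    [0, 0, 0],
    [0, 0, 0]
  ]
}}

```text
time: 1.25
eef_pos: [0.4343, -0.2944, 0.231]
eef_rot: [0.986, 0.17, 0.0, 0.002]
ft_force: [0.6, -1.2, 1.4]
opening: 0.997
```

Emit:
{"fn": "send_rows", "kwargs": {
  "claw": [8.54, 8.54, 8.54, 8.54, 8.54, 8.54, 8.54, 8.54],
  "translation": [
    [4, -2.3, 0],
    [2, -1.15, 0],
    [0, 0, 0],
    [0, 0, 0],
    [0, 0, 0],
    [0, 0, 0],
    [0, 0, 0],
    [0, 0, 0]
  ],
  "dr": [
    [0, 0, 0],
    [0, 0, -4],
    [0, 0, -8],
    [0, 0, -8],
    [0, 0, -8],
    [0, 0, -8],
    [0, 0, -8],
    [0, 0, -4]
  ]
}}

```text
time: 2.05
eef_pos: [0.4858, -0.2325, 0.2317]
eef_rot: [0.818, 0.575, 0.001, 0.003]
ft_force: [0.4, -0.8, -0.1]
opening: 1.001
```

```bash
python3 -c "
from h import *
go([.5625,-.138,.18])"
```

```text
pos [ 0.4858 -0.2325  0.2317] yaw_y -19.8 tilt 0.34 q [-0.45  0.19 -0.2   1.17 -0.    1.47] F [ 0.4 -0.8 -0.1] op 8.55 t 2.05
tool shift cm [11.5   3.98  5.18]
```

Emit:
{"fn": "send_rows", "kwargs": {
  "claw": [8.54, 8.54, 8.54, 8.54, 8.54, 8.54],
  "translation": [
    [2, 0.7, 0.5],
    [3.5, 1.2, 1.5],
    [3.5, 1.2, 1.5],
    [2, 0.7, 1],
    [0.5, 0.2, 0.6],
    [0, 0, 0]
  ],
  "dr": [
    [0, 0, 0],
    [0, 0, 0],
    [0, 0, 0],
    [0, 0, 0],
    [0, 0, 0],
    [0, 0, 0]
  ]
}}

```text
time: 2.65
eef_pos: [0.5658, -0.1362, 0.1803]
eef_rot: [0.818, 0.575, 0.002, 0.004]
ft_force: [-1.5, 0.2, 0.9]
opening: 0.999
```

Run:
```python
from h import *
go([.5625,-.138,.073])
for n in("top","side"):
    t=cam(n);x0,y0=(340,200) if n=="top" else (300,130)
    cv2.imwrite(f"pics/pre_{n}.png",cv2.resize(t["image"][y0:y0+150,x0:x0+150,::-1],None,fx=4,fy=4,interpolation=cv2.INTER_CUBIC))
```

```text
pos [ 0.5658 -0.1362  0.1803] yaw_y -19.9 tilt 0.54 q [-0.23  0.3  -0.19  1.08 -0.    1.68] F [-1.5  0.2  0.9] op 8.53 t 2.65
tool shift cm [-0.25 -0.35 10.73]
```

View pics/pre_side.png

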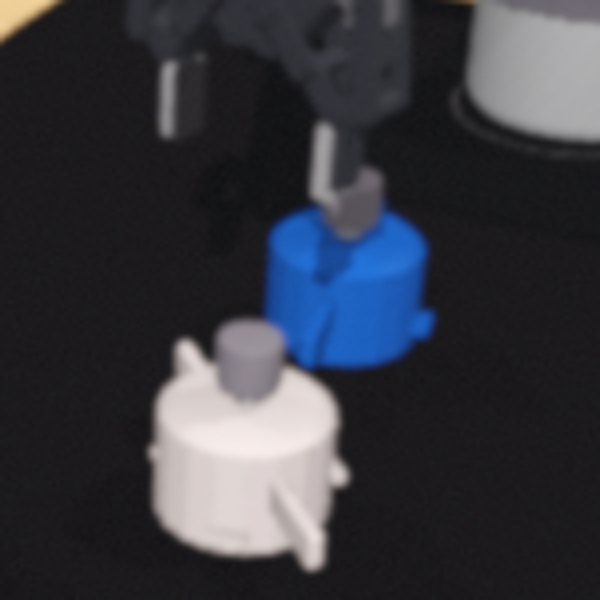

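Emit:
{"fn": "send_rows", "kwargs": {
  "claw": [8.54, 8.54, 8.54, 8.54, 8.54, 8.54],
  "translation": [
    [-0.2, -0.3, 1.5],
    [0, 0, 2.5],
    [0, 0, 2.5],
    [0, 0, 1],
    [0, 0, 0.5],
    [0, 0, 0]
  ],
  "dr": [
    [0, 0, 0],
    [0, 0, 0],
    [0, 0, 0],
    [0, 0, 0],
    [0, 0, 0],
    [0, 0, 0]
  ]
}}

```text
time: 3.35
eef_pos: [0.5633, -0.1453, 0.1052]
eef_rot: [0.821, 0.571, 0.004, 0.009]
ft_force: [0.2, 0.5, 0.3]
opening: 1.0
```

```bash
cat >> h.py <<'E'
_go=go
def go(tgt,yaw=None):
    _go(tgt);R=Ro.from_quat(bot.observe()["eef_rot"]);z=R.as_matrix()[:,2];a=np.cross(z,[0,0,-1])
    print("level dr deg",np.degrees(R.inv().apply(a)).round(2))
E
python3 - <<'E'
from h import *
go([.5625,-.138,.073])
E
```

```text
pos [ 0.5633 -0.1453  0.1052] yaw_y -20.4 tilt 1.1 q [-0.25  0.34 -0.3   0.9  -0.01  1.68] F [0.2 0.5 0.3] op 8.54 t 3.35
tool shift cm [ 0.67 -0.39  3.21]
level dr deg [1.09 0.2  0.  ]
```

Emit:
{"fn": "send_rows", "kwargs": {
  "claw": [8.54, 8.54, 8.54, 8.54, 8.54, 8.54],
  "translation": [
    [0.6, -0.4, 0],
    [0, 0, 1],
    [0, 0, 1],
    [0, 0, 1],
    [0, 0, 0.2],
    [0, 0, 0]
  ],
  "dr": [
    [1.1, 0.2, 0],
    [0, 0, 0],
    [0, 0, 0],
    [0, 0, 0],
    [0, 0, 0],
    [0, 0, 0]
  ]
}}

```text
time: 3.95
eef_pos: [0.5635, -0.1383, 0.0732]
eef_rot: [0.821, 0.571, 0.001, 0.001]
ft_force: [-0.4, -0.1, -0.4]
opening: 0.998
```

Run:
```python
from h import *
go([.5625,-.138,.073])
```

```text
pos [ 0.5635 -0.1383  0.0732] yaw_y -20.4 tilt 0.15 q [-0.24  0.38 -0.33  0.86  0.    1.69] F [-0.4 -0.1 -0.4] op 8.52 t 3.95
tool shift cm [-0.01 -0.11  0.02]
level dr deg [ 0.14 -0.05  0.  ]
```

Emit:
{"fn": "send_rows", "kwargs": {
  "claw": [6, 4, 3, 2.5, 2.5, 2.5, 2.5, 2.5],
  "translation": [
    [0, 0, 0],
    [0, 0, 0],
    [0, 0, 0],
    [0, 0, 0],
    [0, 0, 0],
    [0, 0, 0],
    [0, 0, 0],
    [0, 0, 0]
  ],
  "dr": [
    [0, 0, 0],
    [0, 0, 0],
    [0, 0, 0],
    [0, 0, 0],
    [0, 0, 0],
    [0, 0, 0],
    [0, 0, 0],
    [0, 0, 0]
  ],
  "grip_force": 45
}}

```text
time: 4.75
eef_pos: [0.5631, -0.1381, 0.0736]
eef_rot: [0.821, 0.571, 0.001, 0.001]
ft_force: [0.3, -0.6, -0.2]
opening: 0.384
```

Emit:
{"fn": "send_rows", "kwargs": {
  "claw": [2.5, 2.5, 2.5, 2.5, 2.5, 2.5],
  "translation": [
    [0, 0, 0],
    [0, 0, 0],
    [0, 0, -0.5],
    [0, 0, -1],
    [0, 0, -1],
    [0, 0, 0]
  ],
  "dr": [
    [0, 0, 0],
    [0, 0, 0],
    [0, 0, 0],
    [0, 0, 0],
    [0, 0, 0],
    [0, 0, 0]
  ]
}}

```text
time: 5.35
eef_pos: [0.5617, -0.1378, 0.0993]
eef_rot: [0.821, 0.571, -0.0, -0.001]
ft_force: [1.6, 0.7, -5.4]
opening: 0.383
```

Run:
```python
from h import *
go([.5335,.151,.17])
for n in("top","side"):
    t=cam(n);x0,y0=(340,200) if n=="top" else (300,130)
    cv2.imwrite(f"pics/lift_{n}.png",cv2.resize(t["image"][y0:y0+150,x0:x0+150,::-1],None,fx=4,fy=4,interpolation=cv2.INTER_CUBIC))
```

```text
pos [ 0.5617 -0.1378  0.0993] yaw_y -20.4 tilt 0.08 q [-0.24  0.36 -0.3   0.92  0.    1.69] F [ 1.6  0.7 -5.4] op 3.27 t 5.35
tool shift cm [ 26.09 -12.72  -7.05]
level dr deg [-0.08 -0.02  0.  ]
```

View pics/lift_side.png

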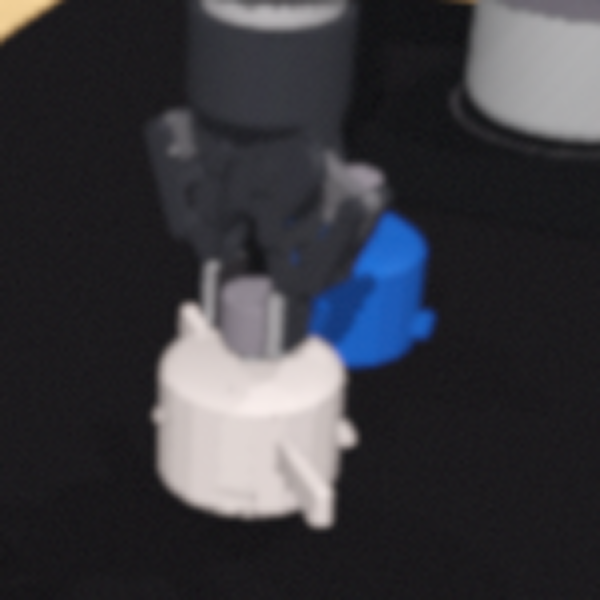

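View pics/lift_top.png

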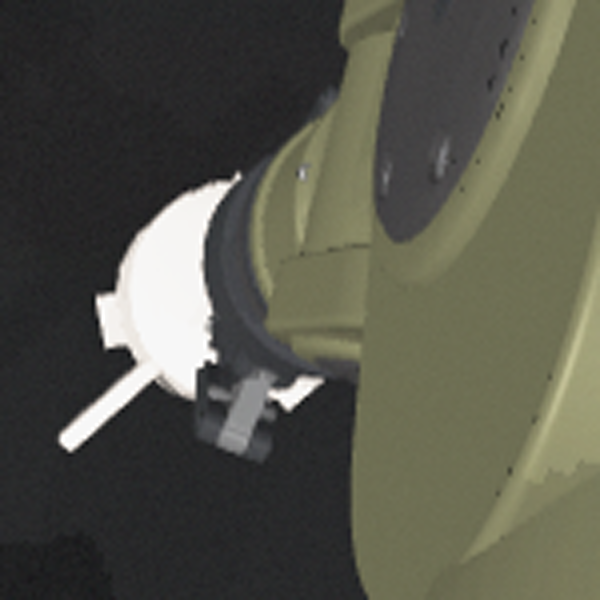

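Emit:
{"fn": "send_rows", "kwargs": {
  "claw": [2.5, 2.5, 2.5, 2.5, 2.5, 2.5, 2.5, 2.5],
  "translation": [
    [0, 0, -1],
    [0, 0, -2],
    [0, 0, -2],
    [0.7, -0.35, -1.5],
    [1.5, -0.7, -0.5],
    [2.2, -1.05, 0],
    [2.5, -1.2, 0],
    [2.5, -1.2, 0]
  ],
  "dr": [
    [0, 0, 0],
    [0, 0, 0],
    [0, 0, 0],
    [0, 0, 0],
    [0, 0, 0],
    [0, 0, 0],
    [0, 0, 0],
    [0, 0, 0]
  ]
}}

```text
time: 6.25
eef_pos: [0.5501, -0.0314, 0.1715]
eef_rot: [0.823, 0.568, -0.001, -0.002]
ft_force: [-0.3, 0.7, -4.1]
opening: 0.386
```

Run:
```python
from h import *
go([.5335,.151,.17])
```

```text
pos [ 0.5501 -0.0314  0.1715] yaw_y -20.7 tilt 0.29 q [-0.06  0.26 -0.26  1.06  0.    1.87] F [-0.3  0.7 -4.1] op 3.29 t 6.25
tool shift cm [16.47 -8.01  0.19]
level dr deg [-0.29  0.   -0.  ]
```

Emit:
{"fn": "send_rows", "kwargs": {
  "claw": [2.5, 2.5, 2.5, 2.5, 2.5, 2.5, 2.5, 2.5],
  "translation": [
    [2.5, -1.2, 0],
    [2.5, -1.2, 0],
    [2.5, -1.2, 0],
    [2.5, -1.2, 0],
    [2.2, -1.1, 0],
    [1.5, -0.7, 0],
    [0.8, -0.4, 0],
    [0, 0, 0]
  ],
  "dr": [
    [-0.3, 0, 0],
    [0, 0, 0],
    [0, 0, 0],
    [0, 0, 0],
    [0, 0, 0],
    [0, 0, 0],
    [0, 0, 0],
    [0, 0, 0]
  ]
}}

```text
time: 7.05
eef_pos: [0.5283, 0.1449, 0.1695]
eef_rot: [0.82, 0.572, -0.001, -0.003]
ft_force: [0.3, -1.0, -4.8]
opening: 0.386
```

Run:
```python
from h import *
go([.5335,.151,.17])
for n in("top","side"):
    t=cam(n);x0,y0=(150,200) if n=="top" else (220,230)
    cv2.imwrite(f"pics/ov_{n}.png",cv2.resize(t["image"][y0:y0+150,x0:x0+180,::-1],None,fx=4,fy=4,interpolation=cv2.INTER_CUBIC))
```

```text
pos [0.5283 0.1449 0.1695] yaw_y -20.2 tilt 0.35 q [ 0.27  0.25 -0.27  1.05  0.    2.19] F [ 0.3 -1.  -4.8] op 3.3 t 7.05
tool shift cm [ 0.75  0.28 -0.05]
level dr deg [-0.35 -0.05 -0.  ]
```

View pics/ov_side.png

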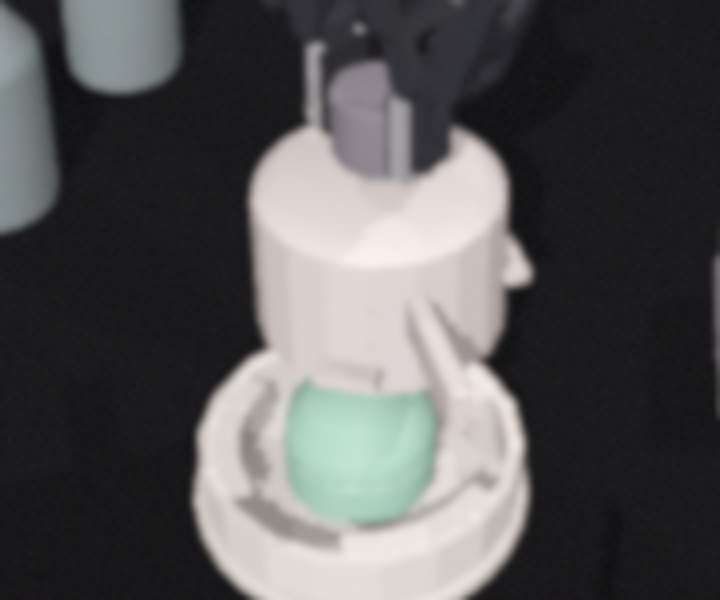

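View pics/ov_top.png

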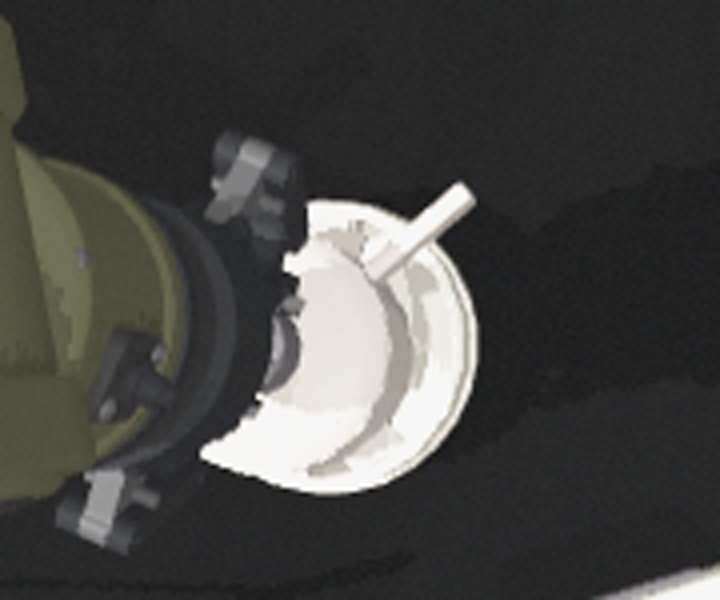

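Emit:
{"fn": "send_rows", "kwargs": {
  "claw": [2.5, 2.5, 2.5, 2.5, 2.5, 2.5],
  "translation": [
    [0.7, 0.3, 0],
    [0, 0, 0.5],
    [0, 0, 1.5],
    [0, 0, 1.5],
    [0, 0, 0.5],
    [0, 0, 0]
  ],
  "dr": [
    [-0.3, 0, 0],
    [0, 0, 0],
    [0, 0, 0],
    [0, 0, 0],
    [0, 0, 0],
    [0, 0, 0]
  ]
}}

```text
time: 7.75
eef_pos: [0.5358, 0.1455, 0.1277]
eef_rot: [0.823, 0.569, 0.0, 0.001]
ft_force: [0.7, 0.8, -5.1]
opening: 0.382
```

Run:
```python
from h import *
go([.5335,.151,.115])
s=cam("side");o=bot.observe();c=o["eef_pos"][:2];r=o["eef_pos"][2]-.0735
x0,y0,k=220,240,4
im=cv2.resize(s["image"][y0:y0+150,x0:x0+180,::-1],None,fx=k,fy=k,interpolation=cv2.INTER_CUBIC)
for cc,R,z,col in((c,.045,r,(0,0,255)),(c,.045,r+.04,(0,0,255)),((.5335,.151),.0625,.031,(255,0,0)),((.5335,.151),.066,0,(255,255,0))):
    cv2.polylines(im,[((proj(s,circ(cc,R,z))-[x0,y0]+.5)*k).astype(int)],True,col,1)
cv2.imwrite("pics/ov2.png",im)
```

```text
pos [0.5358 0.1455 0.1277] yaw_y -20.7 tilt 0.1 q [ 0.27  0.29 -0.32  0.96 -0.    2.2 ] F [ 0.7  0.8 -5.1] op 3.26 t 7.75
tool shift cm [ 0.44 -0.42  1.27]
level dr deg [ 0.09  0.03 -0.  ]
```

View pics/ov2.png

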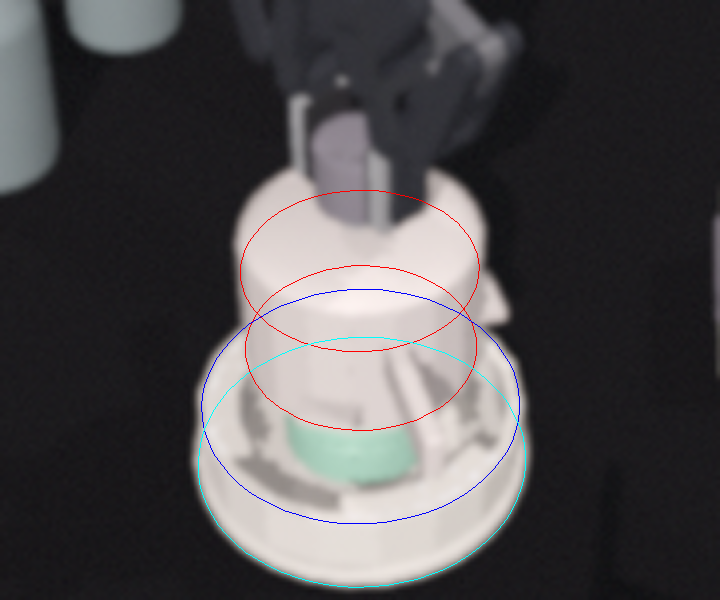

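Emit:
{"fn": "send_rows", "kwargs": {
  "claw": [2.5, 2.5, 2.5, 2.5, 2.5],
  "translation": [
    [0.4, -0.4, 0],
    [0, 0, 0.3],
    [0, 0, 0.5],
    [0, 0, 0.3],
    [0, 0, 0]
  ],
  "dr": [
    [0, 0, 0],
    [0, 0, 0],
    [0, 0, 0],
    [0, 0, 0],
    [0, 0, 0]
  ]
}}

```text
time: 8.3
eef_pos: [0.5349, 0.1514, 0.1183]
eef_rot: [0.823, 0.569, 0.002, 0.001]
ft_force: [-1.2, -0.3, -5.4]
opening: 0.384
```

Run:
```python
from h import *
go([.5335,.151,.108])
```

```text
pos [0.5349 0.1514 0.1183] yaw_y -20.7 tilt 0.28 q [ 0.28  0.3  -0.33  0.93 -0.    2.21] F [-1.2 -0.3 -5.4] op 3.28 t 8.3
tool shift cm [-0.09 -0.12  1.03]
level dr deg [ 0.26 -0.09  0.  ]
```

Emit:
{"fn": "send_rows", "kwargs": {
  "claw": [2.5, 2.5, 2.5, 2.5, 2.5],
  "translation": [
    [-0.1, -0.1, 0.3],
    [0, 0, 0.4],
    [0, 0, 0.3],
    [0, 0, 0.2],
    [0, 0, 0]
  ],
  "dr": [
    [0.2, -0.1, 0],
    [0, 0, 0],
    [0, 0, 0],
    [0, 0, 0],
    [0, 0, 0]
  ]
}}

```text
time: 8.8
eef_pos: [0.5335, 0.1506, 0.1051]
eef_rot: [0.823, 0.569, -0.0, 0.0]
ft_force: [0.8, 0.2, -4.9]
opening: 0.38
```

Run:
```python
from h import *
go([.5335,.151,.0965])
```

```text
pos [0.5335 0.1506 0.1051] yaw_y -20.7 tilt 0.04 q [ 0.28  0.31 -0.35  0.91 -0.    2.21] F [ 0.8  0.2 -4.9] op 3.24 t 8.8
tool shift cm [ 0.04 -0.01  0.86]
level dr deg [ 0.03  0.03 -0.  ]
```

Emit:
{"fn": "send_rows", "kwargs": {
  "claw": [2.5, 2.5, 2.5, 2.5],
  "translation": [
    [0, 0, 0.2],
    [0, 0, 0.2],
    [0, 0, 0.1],
    [0, 0, 0]
  ],
  "dr": [
    [0, 0, 0],
    [0, 0, 0],
    [0, 0, 0],
    [0, 0, 0]
  ]
}}

```text
time: 9.2
eef_pos: [0.5337, 0.1507, 0.0998]
eef_rot: [0.823, 0.569, 0.0, 0.0]
ft_force: [0.4, 0.5, -4.9]
opening: 0.379
```

Emit:
{"fn": "send_rows", "kwargs": {
  "claw": [2.5, 2.5],
  "translation": [
    [0, 0, 0.2],
    [0, 0, 0]
  ],
  "dr": [
    [0, 0, 0],
    [0, 0, 0]
  ]
}}

```text
time: 9.4
eef_pos: [0.5337, 0.1507, 0.0977]
eef_rot: [0.823, 0.569, 0.0, 0.0]
ft_force: [-0.1, 0.7, -5.5]
opening: 0.381
```

Emit:
{"fn": "send_rows", "kwargs": {
  "claw": [2.5, 2.5],
  "translation": [
    [0, 0, 0.15],
    [0, 0, 0]
  ],
  "dr": [
    [0, 0, 0],
    [0, 0, 0]
  ]
}}

```text
time: 9.6
eef_pos: [0.5338, 0.1507, 0.0961]
eef_rot: [0.823, 0.569, 0.0, 0.0]
ft_force: [-1.1, 1.0, -4.3]
opening: 0.382
```

Emit:
{"fn": "send_rows", "kwargs": {
  "claw": [2.5, 2.5],
  "translation": [
    [0, 0, 0.1],
    [0, 0, 0]
  ],
  "dr": [
    [0, 0, 0],
    [0, 0, 0]
  ]
}}

```text
time: 9.8
eef_pos: [0.534, 0.151, 0.0958]
eef_rot: [0.823, 0.569, 0.001, 0.0]
ft_force: [0.1, 0.2, -3.0]
opening: 0.384
```

Emit:
{"fn": "send_rows", "kwargs": {
  "claw": [2.5, 2.5],
  "translation": [
    [0, 0, 0.05],
    [0, 0, 0]
  ],
  "dr": [
    [0, 0, 0],
    [0, 0, 0]
  ]
}}

```text
time: 10.0
eef_pos: [0.534, 0.1512, 0.0957]
eef_rot: [0.823, 0.569, 0.001, 0.0]
ft_force: [-1.0, -0.3, -2.4]
opening: 0.382
```

Run:
```python
from h import *
go([.5335,.151,.0965])
for n in("top","side"):
    t=cam(n);x0,y0=(150,200) if n=="top" else (220,230)
    cv2.imwrite(f"pics/seat_{n}.png",cv2.resize(t["image"][y0:y0+150,x0:x0+180,::-1],None,fx=4,fy=4,interpolation=cv2.INTER_CUBIC))
```

```text
pos [0.534  0.1512 0.0957] yaw_y -20.7 tilt 0.11 q [ 0.28  0.32 -0.36  0.89  0.    2.21] F [-1.  -0.3 -2.4] op 3.26 t 10.0
tool shift cm [-0.04 -0.04 -0.08]
level dr deg [ 0.09 -0.07  0.  ]
```

View pics/seat_side.png

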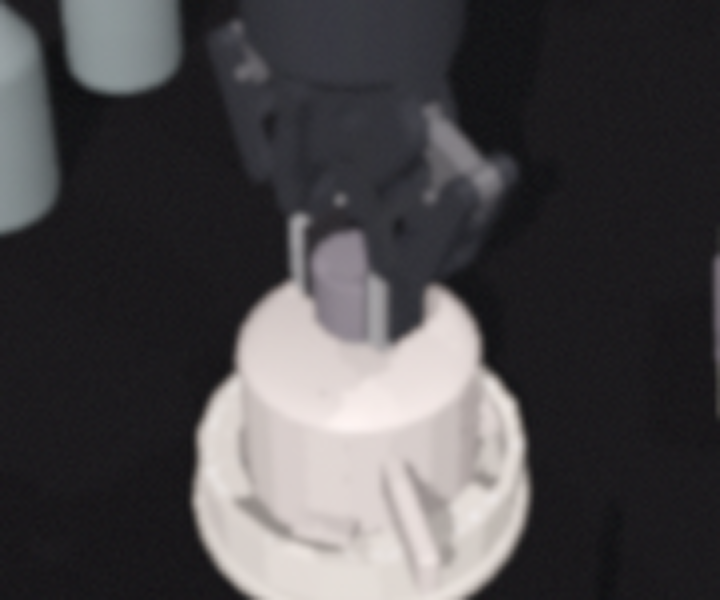

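Emit:
{"fn": "send_rows", "kwargs": {
  "claw": [2.5, 3.6, 4, 5, 6, 6, 6, 6],
  "translation": [
    [0, 0, 0.05],
    [0, 0, 0],
    [0, 0, 0],
    [0, 0, 0],
    [0, 0, -0.5],
    [0, 0, -2],
    [0, 0, -3],
    [0, 0, -2]
  ],
  "dr": [
    [0, 0, 0],
    [0, 0, 0],
    [0, 0, 0],
    [0, 0, 0],
    [0, 0, 0],
    [0, 0, 0],
    [0, 0, 0],
    [0, 0, 0]
  ]
}}

```text
time: 10.9
eef_pos: [0.5336, 0.1506, 0.1715]
eef_rot: [0.823, 0.568, -0.0, 0.0]
ft_force: [0.2, -0.1, 0.4]
opening: 0.701
```

Run:
```python
from h import *
go([.5335,.151,.0965])
for n in("top","side"):
    t=cam(n);x0,y0=(150,200) if n=="top" else (220,230)
    cv2.imwrite(f"pics/rel_{n}.png",cv2.resize(t["image"][y0:y0+150,x0:x0+180,::-1],None,fx=4,fy=4,interpolation=cv2.INTER_CUBIC))
```

```text
pos [0.5336 0.1506 0.1715] yaw_y -20.7 tilt 0.05 q [ 0.28  0.26 -0.26  1.05 -0.    2.21] F [ 0.2 -0.1  0.4] op 5.98 t 10.9
tool shift cm [ 0.03 -0.03  7.5 ]
level dr deg [ 0.04  0.03 -0.  ]
```

View pics/rel_side.png

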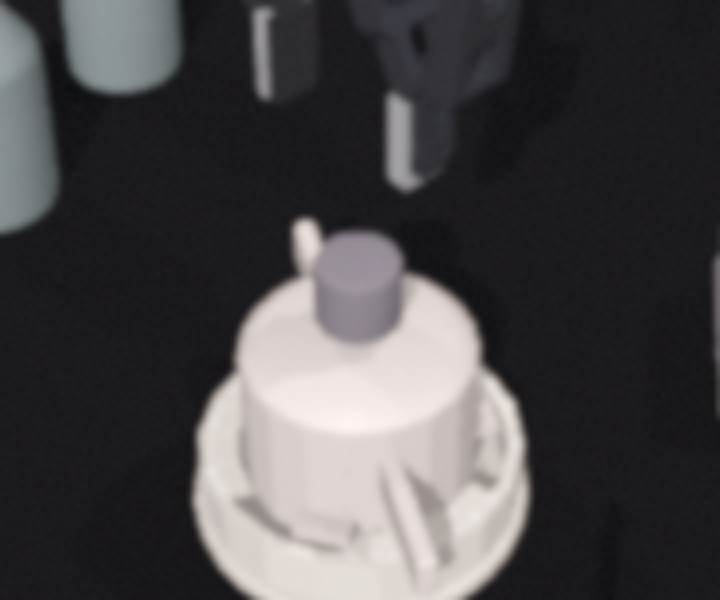

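View pics/rel_top.png

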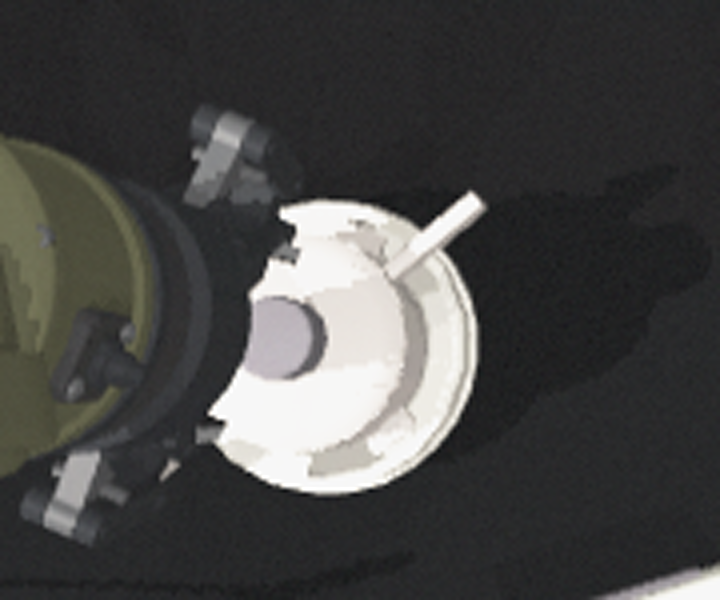

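Emit:
{"fn": "send_rows", "kwargs": {
  "claw": [4, 2, 0, 0, 0, 0, 0, 0],
  "translation": [
    [0, 0, 0],
    [0, 0, 0],
    [0, 0, 0],
    [0, 0, 0],
    [0, 0, 0],
    [0, 0, 0],
    [0, 0, 0],
    [0, 0, 0]
  ],
  "dr": [
    [0, 0, -8],
    [0, 0, -8],
    [0, 0, -8],
    [0, 0, -8],
    [0, 0, -8],
    [0, 0, -8],
    [0, 0, -8],
    [0, 0, -8]
  ]
}}

```text
time: 11.8
eef_pos: [0.5338, 0.1504, 0.1679]
eef_rot: [0.376, 0.927, -0.0, 0.001]
ft_force: [0.1, 0.4, 0.5]
opening: -0.001
```

Run:
```python
from h import *
go([.615,.133,.17])
t=cam("top");bc=np.array([.5335,.151])
for p in((269.4,249.5),):
    q=onz(t,*p,.066)[:2]-bc;print(np.hypot(*q),np.degrees(np.arctan2(q[1],q[0])))
```

```text
pos [0.5338 0.1504 0.1679] yaw_y 45.8 tilt 0.1 q [ 0.28  0.26 -0.26  1.04 -0.    1.05] F [0.1 0.4 0.5] op -0.01 t 11.8
tool shift cm [-7.04  4.42 -0.2 ]
level dr deg [ 0.02  0.09 -0.  ]
0.09495157819438514 -49.49939682550863
```

Emit:
{"fn": "send_rows", "kwargs": {
  "claw": [0, 0, 0, 0, 0, 0],
  "translation": [
    [-1.5, 0.9, 0],
    [-2.8, 1.75, 0],
    [-2, 1.3, 0],
    [-0.7, 0.45, 0],
    [0, 0, 1],
    [0, 0, 0]
  ],
  "dr": [
    [0, 0, 0],
    [0, 0, 0],
    [0, 0, 0],
    [0, 0, 0],
    [0, 0, 0],
    [0, 0, 0]
  ]
}}

```text
time: 12.45
eef_pos: [0.6138, 0.1326, 0.1526]
eef_rot: [0.379, 0.925, -0.002, -0.002]
ft_force: [-1.1, -0.3, -0.0]
opening: -0.007
```

Run:
```python
from h import *
go([.615,.133,.042])
for n in("top","side"):
    t=cam(n);x0,y0=(150,200) if n=="top" else (220,200)
    cv2.imwrite(f"pics/p1_{n}.png",cv2.resize(t["image"][y0:y0+150,x0:x0+180,::-1],None,fx=4,fy=4,interpolation=cv2.INTER_CUBIC))
```

```text
pos [0.6138 0.1326 0.1526] yaw_y 45.5 tilt 0.29 q [ 0.21  0.41 -0.09  1.07 -0.    0.99] F [-1.1 -0.3 -0. ] op -0.06 t 12.45
tool shift cm [-0.08  0.17 11.06]
level dr deg [-0.27 -0.11 -0.  ]
```

View pics/p1_side.png

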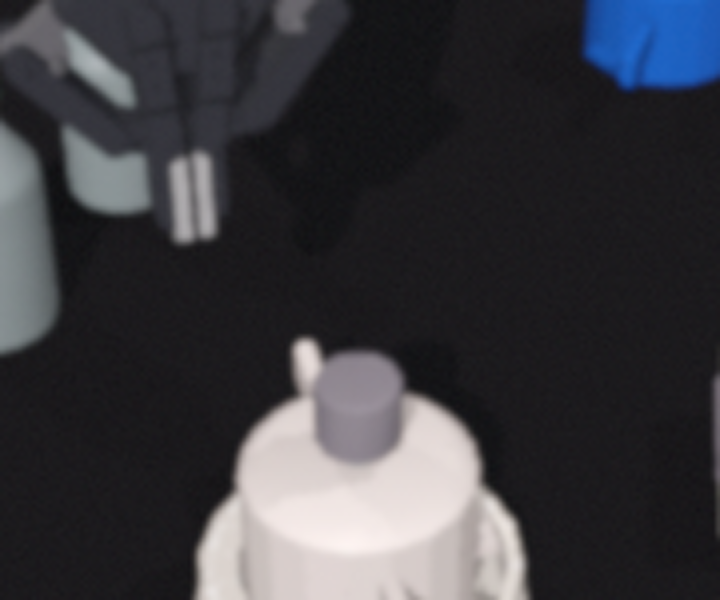

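View pics/p1_top.png

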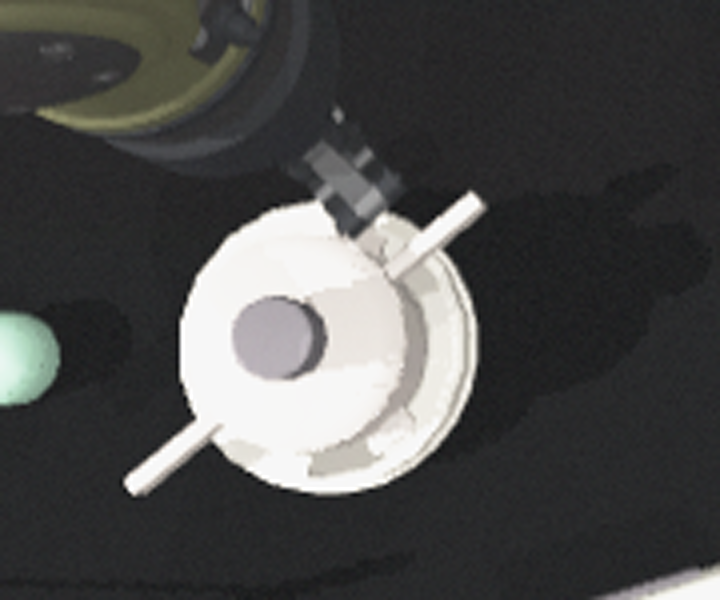

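Emit:
{"fn": "send_rows", "kwargs": {
  "claw": [0, 0, 0, 0, 0, 0, 0],
  "translation": [
    [-0.1, 0.15, 1.5],
    [0, 0, 2.5],
    [0, 0, 2.5],
    [0, 0, 2.5],
    [0, 0, 1.3],
    [0, 0, 0.5],
    [0, 0, 0]
  ],
  "dr": [
    [-0.3, -0.1, 0],
    [0, 0, 0],
    [0, 0, 0],
    [0, 0, 0],
    [0, 0, 0],
    [0, 0, 0],
    [0, 0, 0]
  ]
}}

```text
time: 13.25
eef_pos: [0.6137, 0.1358, 0.0471]
eef_rot: [0.378, 0.926, 0.002, 0.003]
ft_force: [-0.6, 0.6, 0.9]
opening: 0.002
```

```bash
cat >> h.py <<'E'
BC=np.array([.5335,.151])
def pol():
    d=bot.observe()["eef_pos"][:2]-BC;print("pusher r",np.hypot(*d).round(4),"ang",np.degrees(np.arctan2(d[1],d[0])).round(1))
def goang(a,r=.085,z=.042):
    pol();a=np.radians(a);go([*(BC+r*np.array([np.cos(a),np.sin(a)])),z])
E
python3 - <<'E'
from h import *
goang(-20)
for n in("side",):
    t=cam(n);x0,y0=(150,200) if n=="top" else (220,200)
    cv2.imwrite(f"pics/p2_{n}.png",cv2.resize(t["image"][y0:y0+150,x0:x0+180,::-1],None,fx=4,fy=4,interpolation=cv2.INTER_CUBIC))
E
```

```text
pusher r 0.0816 ang -10.8
pos [0.6137 0.1358 0.0471] yaw_y 45.6 tilt 0.41 q [ 0.22  0.49 -0.23  0.84  0.    0.99] F [-0.6  0.6  0.9] op 0.02 t 13.25
tool shift cm [-0.95 -1.01  0.51]
level dr deg [ 0.37  0.17 -0.  ]
```

View pics/p2_side.png

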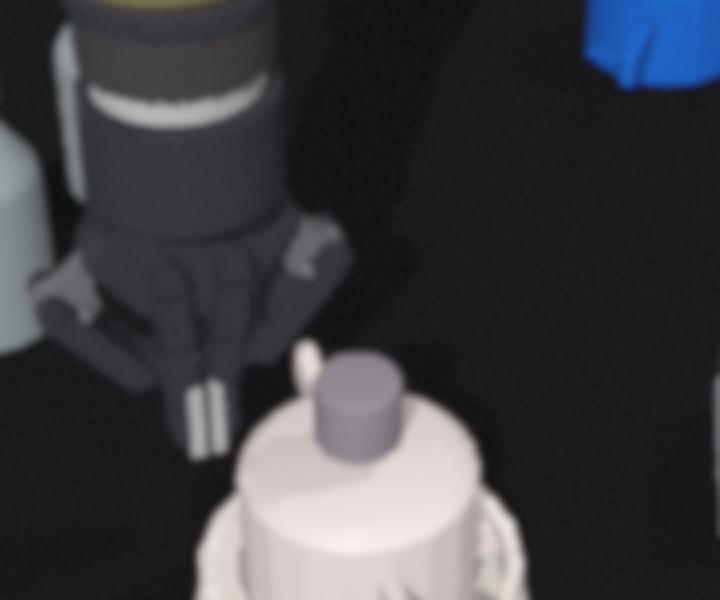

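Emit:
{"fn": "send_rows", "kwargs": {
  "claw": [0, 0, 0, 0],
  "translation": [
    [-0.5, -0.5, 0.3],
    [-0.4, -0.5, 0.2],
    [0, 0, 0],
    [0, 0, 0]
  ],
  "dr": [
    [0.4, 0.2, 0],
    [0, 0, 0],
    [0, 0, 0],
    [0, 0, 0]
  ]
}}

```text
time: 13.7
eef_pos: [0.6162, 0.1215, 0.0459]
eef_rot: [0.378, 0.926, 0.001, 0.002]
ft_force: [0.4, 1.3, 0.2]
opening: 0.002
```

Run:
```python
from h import *
goang(-28)
```

```text
pusher r 0.0878 ang -19.7
pos [0.6162 0.1215 0.0459] yaw_y 45.6 tilt 0.29 q [ 0.19  0.49 -0.23  0.84  0.    0.97] F [0.4 1.3 0.2] op 0.01 t 13.7
tool shift cm [-0.18 -1.28  0.39]
level dr deg [ 0.24  0.16 -0.  ]
```

Emit:
{"fn": "send_rows", "kwargs": {
  "claw": [0, 0, 0, 0],
  "translation": [
    [-0.2, -0.6, 0.3],
    [0, -0.6, 0.2],
    [0, 0, 0],
    [0, 0, 0]
  ],
  "dr": [
    [0.2, 0.2, 0],
    [0, 0, 0],
    [0, 0, 0],
    [0, 0, 0]
  ]
}}

```text
time: 14.1
eef_pos: [0.6088, 0.1104, 0.0409]
eef_rot: [0.378, 0.926, 0.001, -0.0]
ft_force: [0.3, 0.2, 0.3]
opening: -0.001
```

Run:
```python
from h import *
goang(-36)
```

```text
pusher r 0.0855 ang -28.4
pos [0.6088 0.1104 0.0409] yaw_y 45.5 tilt 0.06 q [ 0.18  0.48 -0.26  0.83  0.    0.95] F [0.3 0.2 0.3] op -0.01 t 14.1
tool shift cm [-0.19 -1.12 -0.11]
level dr deg [ 0.05 -0.04  0.  ]
```

Emit:
{"fn": "send_rows", "kwargs": {
  "claw": [0, 0, 0, 0, 0],
  "translation": [
    [-0.1, -0.3, 0],
    [0, -0.3, 0],
    [0, -0.3, 0],
    [0, 0, 0],
    [0, 0, 0]
  ],
  "dr": [
    [0, 0, 0],
    [0, 0, 0],
    [0, 0, 0],
    [0, 0, 0],
    [0, 0, 0]
  ]
}}

```text
time: 14.6
eef_pos: [0.6026, 0.1028, 0.0409]
eef_rot: [0.378, 0.926, 0.001, -0.0]
ft_force: [0.5, -0.5, 0.2]
opening: 0.001
```

Emit:
{"fn": "send_rows", "kwargs": {
  "claw": [0, 0, 0],
  "translation": [
    [0, -0.3, 0],
    [0, -0.3, 0],
    [0, 0, 0]
  ],
  "dr": [
    [0, 0, 0],
    [0, 0, 0],
    [0, 0, 0]
  ]
}}

```text
time: 14.9
eef_pos: [0.5988, 0.0988, 0.0411]
eef_rot: [0.378, 0.926, 0.001, 0.0]
ft_force: [-1.1, 0.4, -0.2]
opening: -0.002
```

Run:
```python
from h import *
goang(-50)
```

```text
pusher r 0.0836 ang -38.6
pos [0.5988 0.0988 0.0411] yaw_y 45.6 tilt 0.14 q [ 0.16  0.46 -0.29  0.82  0.    0.94] F [-1.1  0.4 -0.2] op -0.02 t 14.9
tool shift cm [-0.14 -1.67 -0.09]
level dr deg [ 0.14 -0.03 -0.  ]
```

Emit:
{"fn": "send_rows", "kwargs": {
  "claw": [0, 0, 0],
  "translation": [
    [-0.1, -0.3, 0],
    [0, -0.3, 0],
    [0, 0, 0]
  ],
  "dr": [
    [0, 0, 0],
    [0, 0, 0],
    [0, 0, 0]
  ]
}}

```text
time: 15.2
eef_pos: [0.596, 0.0939, 0.0415]
eef_rot: [0.378, 0.926, 0.002, 0.001]
ft_force: [-0.3, -0.2, -0.5]
opening: -0.002
```

Emit:
{"fn": "send_rows", "kwargs": {
  "claw": [0, 0, 0],
  "translation": [
    [0, -0.3, 0],
    [0, -0.3, 0],
    [0, 0, 0]
  ],
  "dr": [
    [0, 0, 2],
    [0, 0, 2],
    [0, 0, 0]
  ]
}}

```text
time: 15.5
eef_pos: [0.5904, 0.0887, 0.0412]
eef_rot: [0.411, 0.912, 0.001, 0.0]
ft_force: [-0.4, 0.1, -0.3]
opening: -0.001
```

```bash
cat > look.py <<'E'
import sys
from h import *
goang(float(sys.argv[2]))
o=[]
for n in("top","side"):
    t=cam(n);x0,y0=(165,200) if n=="top" else (230,230)
    o.append(cv2.resize(t["image"][y0:y0+150,x0:x0+150,::-1],(400,400),interpolation=cv2.INTER_CUBIC))
cv2.imwrite(f"pics/{sys.argv[1]}.png",np.hstack(o))
E
python3 look.py p3 -50
```

```text
pusher r 0.0844 ang -47.6
pos [0.5904 0.0887 0.0412] yaw_y 41.4 tilt 0.12 q [ 0.15  0.45 -0.32  0.81  0.    1.  ] F [-0.4  0.1 -0.3] op -0.01 t 15.5
tool shift cm [-0.06 -0.36 -0.08]
level dr deg [ 0.11 -0.03 -0.  ]
```

View pics/p3.png

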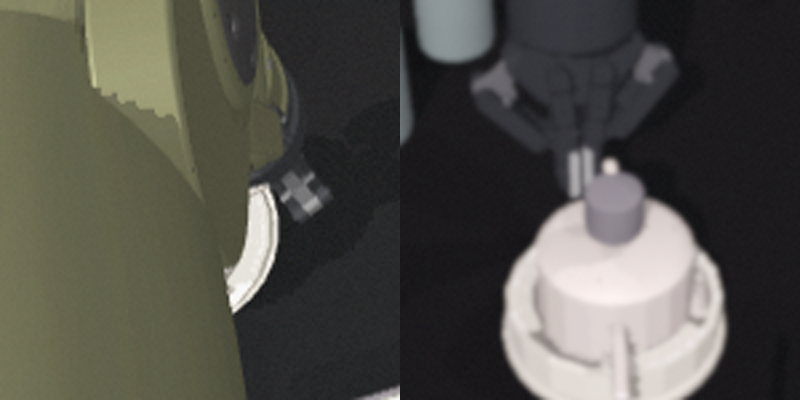

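Emit:
{"fn": "send_rows", "kwargs": {
  "claw": [0, 0, 0, 0],
  "translation": [
    [0, -0.4, 0],
    [0, -0.4, 0],
    [0, -0.4, 0],
    [0, 0, 0]
  ],
  "dr": [
    [0, 0, 2.7],
    [0, 0, 2.7],
    [0, 0, 2.7],
    [0, 0, 0]
  ]
}}

```text
time: 16.0
eef_pos: [0.5832, 0.0823, 0.0417]
eef_rot: [0.475, 0.88, 0.003, 0.001]
ft_force: [0.4, -0.3, -0.2]
opening: -0.001
```

```bash
python3 look.py p4 -60
```

```text
pusher r 0.0848 ang -54.1
pos [0.5832 0.0823 0.0417] yaw_y 33.3 tilt 0.32 q [ 0.14  0.43 -0.34  0.8   0.    1.13] F [ 0.4 -0.3 -0.2] op -0.01 t 16.0
tool shift cm [-0.02 -0.87 -0.03]
level dr deg [ 0.32 -0.02 -0.  ]
```

View pics/p4.png

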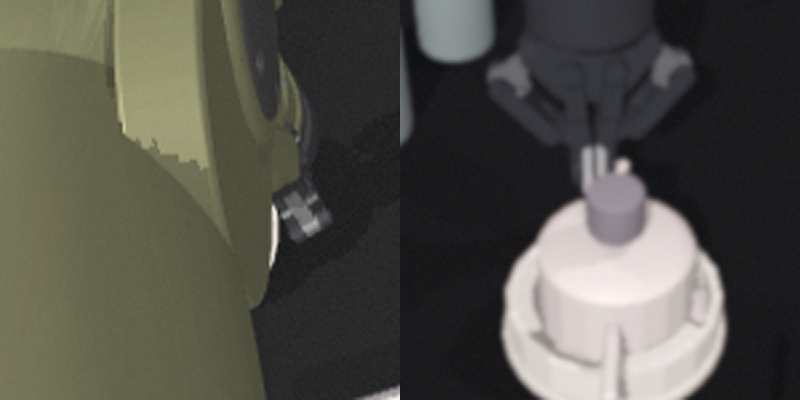

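Emit:
{"fn": "send_rows", "kwargs": {
  "claw": [0, 0, 0, 0],
  "translation": [
    [0, -0.4, 0],
    [0, -0.4, 0],
    [0, -0.3, 0],
    [0, 0, 0]
  ],
  "dr": [
    [0.3, 0, 2],
    [0, 0, 2],
    [0, 0, 2],
    [0, 0, 0]
  ]
}}

```text
time: 16.5
eef_pos: [0.576, 0.0777, 0.0422]
eef_rot: [0.519, 0.855, 0.001, 0.001]
ft_force: [0.1, -0.6, 0.5]
opening: 0.005
```

```bash
python3 look.py p5 -68
```

```text
pusher r 0.0848 ang -59.9
pos [0.576  0.0777 0.0422] yaw_y 27.5 tilt 0.19 q [ 0.13  0.42 -0.36  0.79  0.    1.22] F [ 0.1 -0.6  0.5] op 0.04 t 16.5
tool shift cm [ 0.01 -1.2   0.01]
level dr deg [ 0.19  0.   -0.  ]
```

View pics/p5.png

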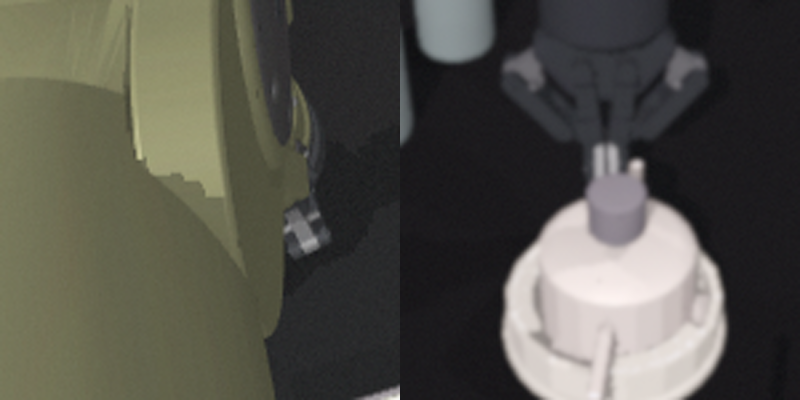

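```bash
cat > wing.py <<'E'
import sys
from h import *
s=cam("side");k=5;x0,y0=270,300
im=cv2.resize(s["image"][y0:y0+100,x0:x0+130,::-1],None,fx=k,fy=k,interpolation=cv2.INTER_CUBIC)
rim=float(sys.argv[2])
for i,a in enumerate(range(int(sys.argv[3]),int(sys.argv[4]),5)):
    d=np.array([np.cos(np.radians(a)),np.sin(np.radians(a))])
    P=[[*(BC+d*.046),rim+.044],[*(BC+d*.095),rim+.044],[*(BC+d*.095),rim+.025]]
    q=((proj(s,np.array(P))-[x0,y0]+.5)*k).astype(int)
    col=[(0,0,255),(0,255,0),(255,0,0),(255,0,255)][i%4]
    cv2.polylines(im,[q],False,col,1);cv2.putText(im,str(a),tuple(int(v) for v in q[1]),0,.4,col)
cv2.imwrite(f"pics/{sys.argv[1]}.png",im)
E
python3 wing.py w1 .022 95 140
```

```text
(no output)
```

View pics/w1.png

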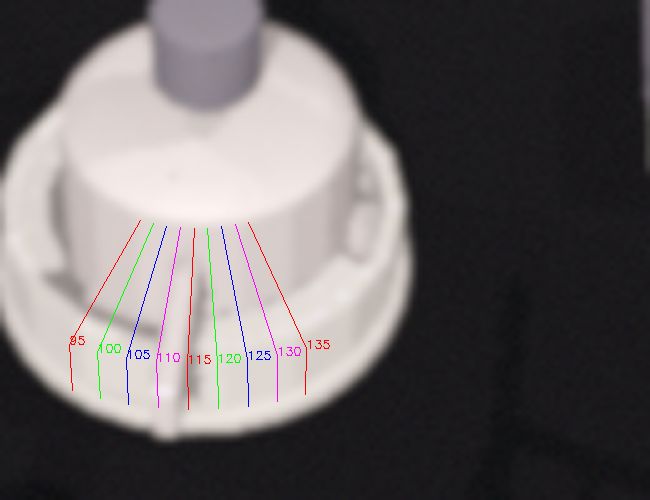

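```bash
cat >> wing.py <<'E'
x0,y0,k=260,270,5
im=cv2.resize(s["image"][y0:y0+120,x0:x0+130,::-1],None,fx=k,fy=k,interpolation=cv2.INTER_CUBIC)
for r,z,col in((.017,.101,(0,0,255)),(.045,.05,(0,255,0)),(.017,.073,(0,0,255))):
    cv2.polylines(im,[((proj(s,circ(BC,r,rim+z))-[x0,y0]+.5)*k).astype(int)],True,col,1)
cv2.imwrite(f"pics/{sys.argv[1]}k.png",im)
E
python3 wing.py w2 .008 95 130
```

```text
(no output)
```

View pics/w2.png

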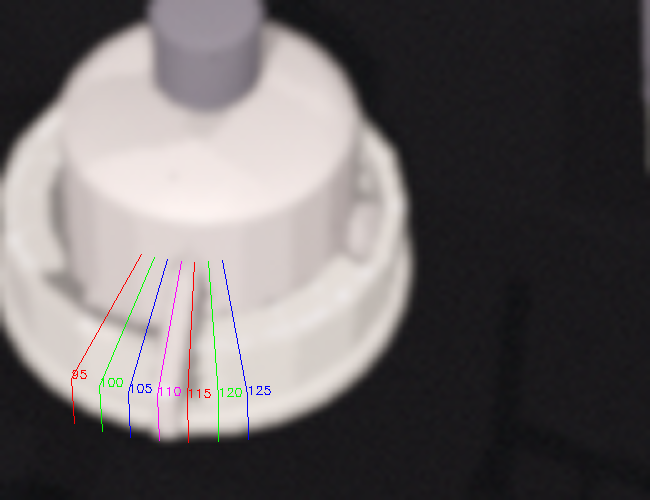

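View pics/w2k.png

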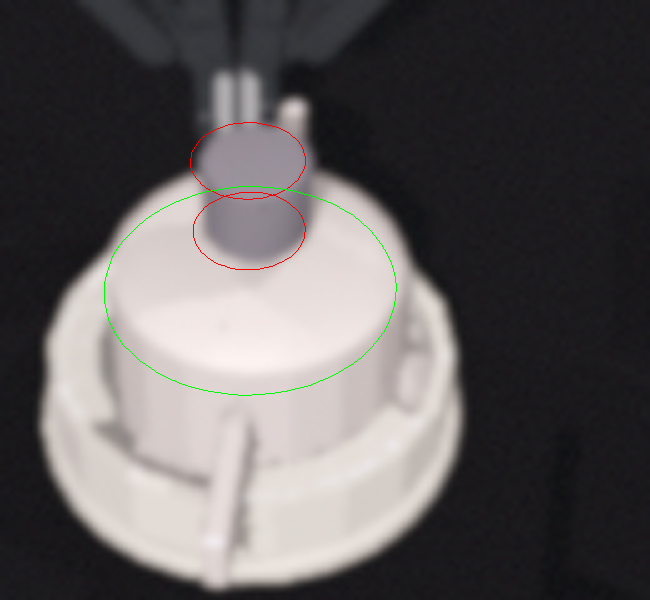

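Emit:
{"fn": "send_rows", "kwargs": {
  "claw": [0, 0, 0, 0, 0, 0],
  "translation": [
    [0, -0.4, 0.2],
    [0, -0.4, 0.2],
    [0, -0.4, 0.2],
    [0, -0.4, 0],
    [0, -0.4, 0],
    [0, 0, 0]
  ],
  "dr": [
    [0, 0, 2.5],
    [0, 0, 2.5],
    [0, 0, 2.5],
    [0, 0, 2.5],
    [0, 0, 2.5],
    [0, 0, 0]
  ]
}}

```text
time: 17.3
eef_pos: [0.5658, 0.0713, 0.0392]
eef_rot: [0.61, 0.792, 0.007, 0.006]
ft_force: [-0.0, 0.2, -0.5]
opening: 0.002
```

```bash
python3 look.py p6 -80;python3 wing.py w3 .008 75 115
```

```text
pusher r 0.086 ang -68.0
pos [0.5658 0.0713 0.0392] yaw_y 14.8 tilt 1.0 q [ 0.12  0.39 -0.4   0.76  0.    1.44] F [-0.   0.2 -0.5] op 0.02 t 17.3
tool shift cm [ 0.06 -1.79 -0.31]
level dr deg [1.   0.07 0.  ]
```

View pics/w3.png

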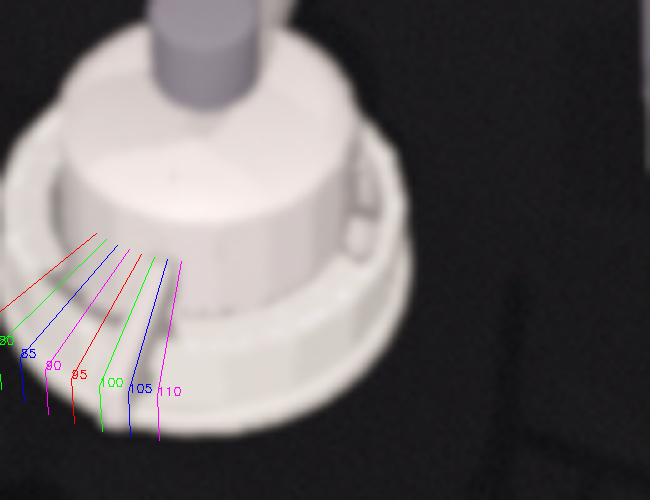

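Emit:
{"fn": "send_rows", "kwargs": {
  "claw": [0, 0, 0, 0, 0],
  "translation": [
    [0, -0.4, 0.2],
    [0, -0.4, 0.1],
    [0, -0.4, 0],
    [0, -0.4, 0],
    [0, 0, 0]
  ],
  "dr": [
    [0.8, 0, 1],
    [0.2, 0, 1],
    [0.2, 0, 2],
    [0.2, 0, 2],
    [0, 0, 0]
  ]
}}

```text
time: 17.95
eef_pos: [0.5523, 0.0681, 0.0369]
eef_rot: [0.652, 0.758, -0.002, -0.001]
ft_force: [0.9, -0.0, 0.7]
opening: 0.002
```

```bash
python3 look.py p7 -90;python3 wing.py w4 .008 65 100
```

```text
pusher r 0.085 ang -77.2
pos [0.5523 0.0681 0.0369] yaw_y 8.6 tilt 0.29 q [ 0.12  0.39 -0.41  0.77 -0.    1.55] F [ 0.9 -0.   0.7] op 0.02 t 17.95
tool shift cm [ 0.08 -1.89 -0.5 ]
level dr deg [-0.27  0.09  0.  ]
```

View pics/w4.png

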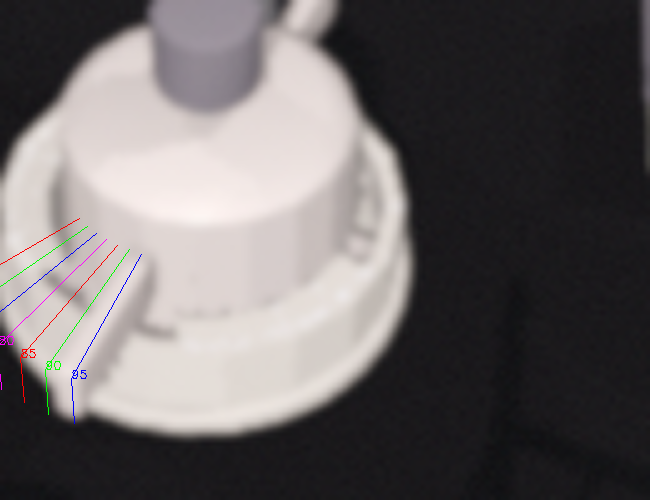

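Emit:
{"fn": "send_rows", "kwargs": {
  "claw": [0, 0, 0, 0],
  "translation": [
    [0.1, -0.4, 0],
    [0, -0.4, 0],
    [0, -0.4, 0],
    [0, -0.4, 0]
  ],
  "dr": [
    [-0.2, 0, 2],
    [0, 0, 2],
    [0, 0, 2],
    [0, 0, 2]
  ]
}}

```text
time: 18.5
eef_pos: [0.5385, 0.0664, 0.037]
eef_rot: [0.705, 0.71, -0.001, 0.003]
ft_force: [3.3, 0.7, -1.0]
opening: 0.003
```

```bash
python3 look.py p8 -95;python3 wing.py w5 .008 55 95
```

```text
pusher r 0.0847 ang -86.6
pos [0.5385 0.0664 0.037 ] yaw_y 0.4 tilt 0.3 q [ 0.13  0.36 -0.46  0.75 -0.    1.69] F [ 3.3  0.7 -1. ] op 0.03 t 18.5
tool shift cm [-0.   -1.24 -0.51]
level dr deg [0.16 0.26 0.  ]
```

View pics/w5.png

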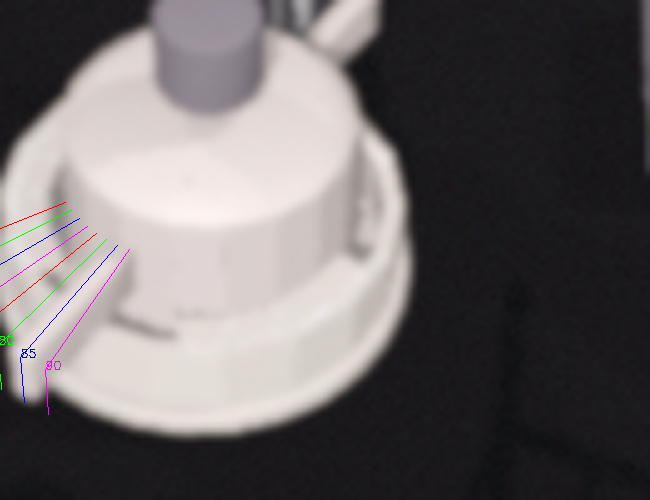

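Wing now at about -96°, pushing with about 3 N. I'll keep going in smaller steps.

Emit:
{"fn": "send_rows", "kwargs": {
  "claw": [0, 0, 0],
  "translation": [
    [0, -0.3, 0],
    [0, -0.3, 0],
    [0, -0.3, 0]
  ],
  "dr": [
    [0.1, 0.2, 1.5],
    [0, 0, 1.5],
    [0, 0, 1.5]
  ]
}}

```text
time: 18.95
eef_pos: [0.5299, 0.0667, 0.0369]
eef_rot: [0.733, 0.681, 0.0, 0.001]
ft_force: [4.0, -0.6, -0.5]
opening: -0.003
```

Emit:
{"fn": "send_rows", "kwargs": {
  "claw": [0, 0],
  "translation": [
    [0, -0.25, 0],
    [0, -0.25, 0]
  ],
  "dr": [
    [0, 0, 1.5],
    [0, 0, 1.5]
  ]
}}

```text
time: 19.15
eef_pos: [0.5246, 0.0669, 0.0369]
eef_rot: [0.752, 0.659, 0.0, 0.001]
ft_force: [2.5, -1.3, -0.8]
opening: -0.003
```

```bash
python3 look.py p9 -100
```

```text
pusher r 0.0846 ang -96.0
pos [0.5246 0.0669 0.0369] yaw_y -7.5 tilt 0.13 q [ 0.13  0.34 -0.49  0.74 -0.    1.83] F [ 2.5 -1.3 -0.8] op -0.03 t 19.15
tool shift cm [-0.03 -0.59 -0.51]
level dr deg [0.11 0.06 0.  ]
```

Emit:
{"fn": "send_rows", "kwargs": {
  "claw": [0, 0],
  "translation": [
    [0, -0.2, 0],
    [0, -0.2, 0]
  ],
  "dr": [
    [0, 0, 1.5],
    [0, 0, 1.5]
  ]
}}

```text
time: 19.45
eef_pos: [0.5214, 0.0669, 0.0372]
eef_rot: [0.769, 0.639, 0.001, 0.002]
ft_force: [6.5, -2.6, -3.2]
opening: -0.0
```

Emit:
{"fn": "send_rows", "kwargs": {
  "claw": [0],
  "translation": [
    [0, -0.2, 0]
  ],
  "dr": [
    [0, 0, 1.5]
  ]
}}

```text
time: 19.55
eef_pos: [0.521, 0.0666, 0.0375]
eef_rot: [0.779, 0.627, 0.001, 0.004]
ft_force: [7.2, -3.4, -4.8]
opening: -0.001
```

Emit:
{"fn": "send_rows", "kwargs": {
  "claw": [0],
  "translation": [
    [0, -0.2, 0]
  ],
  "dr": [
    [0, 0, 1.5]
  ]
}}

```text
time: 19.65
eef_pos: [0.5209, 0.0664, 0.0378]
eef_rot: [0.788, 0.616, 0.002, 0.006]
ft_force: [8.0, -3.5, -5.0]
opening: -0.002
```

```bash
python3 look.py p10 -105
```

```text
pusher r 0.0856 ang -98.5
pos [0.5209 0.0664 0.0378] yaw_y -13.9 tilt 0.67 q [ 0.13  0.33 -0.51  0.73 -0.01  1.95] F [ 8.  -3.5 -5. ] op -0.02 t 19.65
tool shift cm [ 0.02 -0.97 -0.43]
level dr deg [ 0.64  0.2  -0.  ]
```

View pics/p10.png

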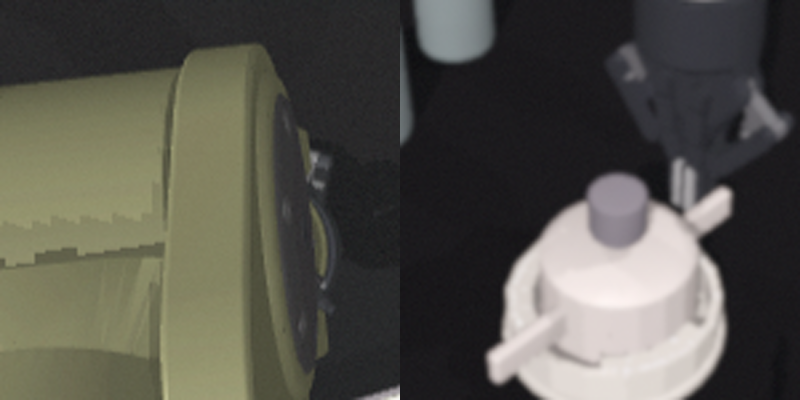

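```bash
sed -i 's/x0,y0=270,300/x0,y0=250,300/' wing.py; python3 wing.py w6 .008 58 85
```

```text
(no output)
```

View pics/w6.png

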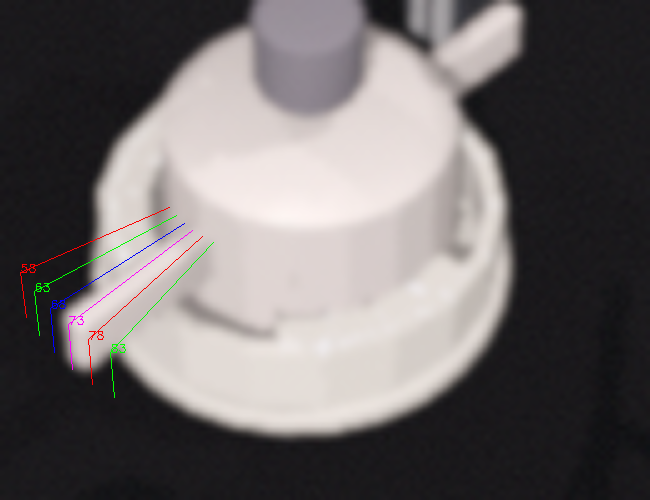

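Emit:
{"fn": "send_rows", "kwargs": {
  "claw": [0],
  "translation": [
    [0, -0.3, 0]
  ],
  "dr": [
    [0.6, 0.2, 0]
  ]
}}

```text
time: 19.9
eef_pos: [0.5204, 0.0665, 0.0381]
eef_rot: [0.788, 0.616, 0.001, 0.002]
ft_force: [9.9, -0.9, -7.0]
opening: -0.002
```

Emit:
{"fn": "send_rows", "kwargs": {
  "claw": [0],
  "translation": [
    [0, -0.4, 0]
  ],
  "dr": [
    [0, 0, 0]
  ]
}}

```text
time: 20.0
eef_pos: [0.52, 0.0668, 0.0386]
eef_rot: [0.788, 0.615, 0.003, 0.005]
ft_force: [13.0, -2.8, -8.7]
opening: 0.0
```

Emit:
{"fn": "send_rows", "kwargs": {
  "claw": [0, 0, 0, 0],
  "translation": [
    [0, 0.5, 0],
    [-0.2, 1, -0.5],
    [0, 0.5, -2],
    [0, 0, -3]
  ],
  "dr": [
    [0.3, 0.3, 0],
    [0, 0, 0],
    [0, 0, 0],
    [0, 0, 0]
  ]
}}

```text
time: 20.4
eef_pos: [0.5336, 0.0589, 0.0908]
eef_rot: [0.789, 0.614, -0.002, -0.003]
ft_force: [0.3, 0.3, -0.1]
opening: 0.0
```

Emit:
{"fn": "send_rows", "kwargs": {
  "claw": [0, 0, 0, 0, 0, 0],
  "translation": [
    [0, 0, -3],
    [-3, 1, -2],
    [-4, 0, 0],
    [-4, 0, 0],
    [-4, 0, 0],
    [-3, 0, 0]
  ],
  "dr": [
    [0, 0, 0],
    [0, 0, 0],
    [0, 0, 0],
    [0, 0, 0],
    [0, 0, 0],
    [0, 0, 0]
  ]
}}

```text
time: 21.0
eef_pos: [0.5003, -0.1207, 0.1478]
eef_rot: [0.788, 0.616, -0.0, -0.004]
ft_force: [-0.3, -0.8, -0.2]
opening: 0.0
```

```bash
python3 - <<'E'
from h import *
goang(-90)
t=cam("top");x0,y0,k=165,215,5
cv2.imwrite("pics/fin_top.png",cv2.resize(t["image"][y0:y0+120,x0:x0+130,::-1],None,fx=k,fy=k,interpolation=cv2.INTER_CUBIC))
E
python3 wing.py w7 .008 58 85
```

```text
pusher r 0.2738 ang -97.0
pos [ 0.5003 -0.1207  0.1478] yaw_y -14.0 tilt 0.52 q [-0.24  0.21 -0.38  0.99  0.    1.57] F [-0.3 -0.8 -0.2] op 0.0 t 21.0
tool shift cm [18.87 -1.2  10.68]
level dr deg [-0.44 -0.28 -0.  ]
```

View pics/fin_top.png

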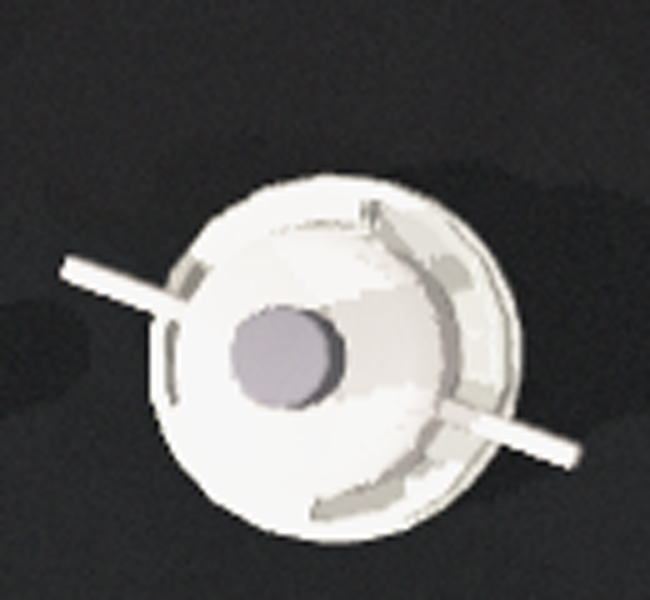

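View pics/w7k.png

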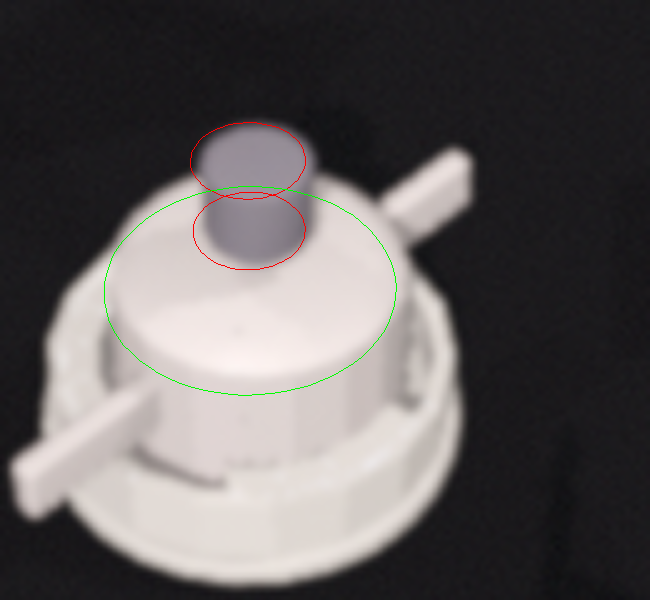

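Run:
```python
from h import *
t=cam("top")
f=lambda x,y:((x+.5)/5-.5+165,(y+.5)/5-.5+215)
a=onz(t,*f(577,456),.052);b=onz(t,*f(64,266),.052)
print(a,b,(a+b)/2,np.linalg.norm(a-b),np.degrees(np.arctan2(*(a-b)[[1,0]])))
kn=onz(t,*f(282,357),.109);print(kn)
```

```text
[0.50100509 0.05876121 0.052     ] [0.56100663 0.23820336 0.052     ] [0.53100586 0.14848228 0.052     ] 0.18920800035426072 -108.4888107128115
[0.53059533 0.14765088 0.109     ]
```

Run:
```python
from h import *
goang(94,.087,.16)
```

```text
pusher r 0.2733 ang -96.9
pos [ 0.5006 -0.1203  0.1476] yaw_y -14.1 tilt 0.53 q [-0.24  0.21 -0.38  0.99  0.01  1.58] F [-0.4  0.3 -0.4] op -0.02 t 21.15
tool shift cm [35.39 -6.14 -1.01]
level dr deg [-0.44 -0.3   0.  ]
```

Emit:
{"fn": "send_rows", "kwargs": {
  "claw": [0, 0, 0, 0, 0, 0, 0, 0],
  "translation": [
    [2, -0.3, -1],
    [4, -0.7, -1.5],
    [4.5, -0.8, -1],
    [4.5, -0.8, 0],
    [4.5, -0.8, 0],
    [4.5, -0.8, 0],
    [4.5, -0.8, 0],
    [4, -0.6, 0]
  ],
  "dr": [
    [-0.4, -0.3, 0],
    [0, 0, 0],
    [0, 0, 0],
    [0, 0, 0],
    [0, 0, 0],
    [0, 0, 0],
    [0, 0, 0],
    [0, 0, 0]
  ]
}}

```text
time: 21.95
eef_pos: [0.5243, 0.2229, 0.1853]
eef_rot: [0.791, 0.612, -0.001, -0.004]
ft_force: [0.1, -1.2, -0.3]
opening: 0.001
```

Run:
```python
from h import *
goang(95,.086,.16)
```

```text
pusher r 0.0725 ang 97.3
pos [0.5243 0.2229 0.1853] yaw_y -14.5 tilt 0.47 q [ 0.4   0.28 -0.19  1.1   0.01  2.22] F [ 0.1 -1.2 -0.3] op 0.01 t 21.95
tool shift cm [ 1.37 -0.16  2.53]
level dr deg [-0.45 -0.13 -0.  ]
```

Emit:
{"fn": "send_rows", "kwargs": {
  "claw": [0, 0, 0, 0],
  "translation": [
    [1.4, -0.2, 0],
    [0, 0, 2],
    [0, 0, 3],
    [0, 0, 0]
  ],
  "dr": [
    [-0.4, -0.1, -4],
    [0, 0, -4],
    [0, 0, 0],
    [0, 0, 0]
  ]
}}

```text
time: 22.35
eef_pos: [0.5229, 0.2502, 0.1343]
eef_rot: [0.739, 0.673, 0.0, -0.003]
ft_force: [-1.7, -0.0, -0.3]
opening: -0.001
```

Run:
```python
from h import *
goang(95,.086,.037)
```

```text
pusher r 0.0997 ang 96.1
pos [0.5229 0.2502 0.1343] yaw_y -5.3 tilt 0.31 q [ 0.44  0.33 -0.25  0.99  0.01  2.11] F [-1.7 -0.  -0.3] op -0.01 t 22.35
tool shift cm [-1.36  0.47  9.72]
level dr deg [-0.2  -0.24 -0.  ]
```

Emit:
{"fn": "send_rows", "kwargs": {
  "claw": [0, 0, 0, 0, 0, 0],
  "translation": [
    [-1.3, 0.4, 0],
    [0, 0, 2],
    [0, 0, 2.5],
    [0, 0, 2.5],
    [0, 0, 1.5],
    [0, 0, 0]
  ],
  "dr": [
    [-0.2, -0.2, 0],
    [0, 0, 0],
    [0, 0, 0],
    [0, 0, 0],
    [0, 0, 0],
    [0, 0, 0]
  ]
}}

```text
time: 22.95
eef_pos: [0.5297, 0.2352, 0.0552]
eef_rot: [0.74, 0.673, 0.003, 0.002]
ft_force: [-0.6, -0.9, 0.3]
opening: 0.001
```

```bash
python3 look.py q1 88
```

```text
pusher r 0.0842 ang 92.6
pos [0.5297 0.2352 0.0552] yaw_y -5.4 tilt 0.4 q [ 0.42  0.4  -0.35  0.81 -0.    2.08] F [-0.6 -0.9  0.3] op 0.01 t 22.95
tool shift cm [0.14 0.66 1.32]
level dr deg [ 0.38 -0.13 -0.  ]
```

View pics/q1.png

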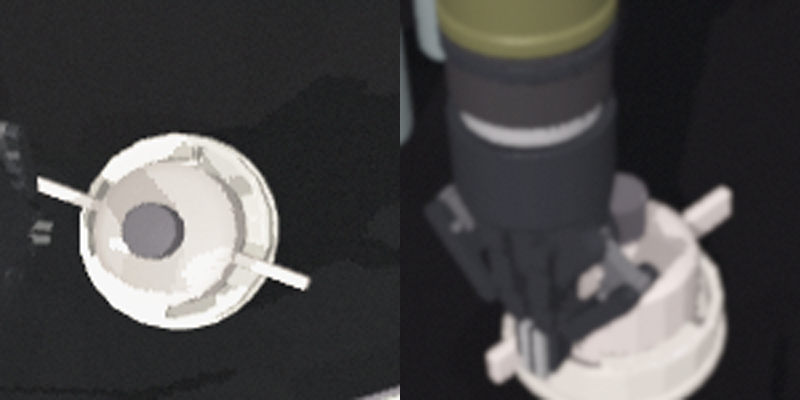

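Emit:
{"fn": "send_rows", "kwargs": {
  "claw": [0, 0, 0, 0],
  "translation": [
    [0.1, 0, 1],
    [0, 0, 0.8],
    [0, 0.3, 0],
    [0, 0, 0]
  ],
  "dr": [
    [0.4, -0.1, 0],
    [0, 0, 0],
    [0, 0, 0],
    [0, 0, 0]
  ]
}}

```text
time: 23.45
eef_pos: [0.5376, 0.2375, 0.0417]
eef_rot: [0.74, 0.673, 0.004, 0.001]
ft_force: [0.4, 0.3, -0.9]
opening: -0.001
```

Run:
```python
from h import *
goang(84,.085,.038)
```

```text
pusher r 0.0866 ang 87.3
pos [0.5376 0.2375 0.0417] yaw_y -5.5 tilt 0.49 q [ 0.42  0.42 -0.35  0.79  0.    2.08] F [ 0.4  0.3 -0.9] op -0.01 t 23.45
tool shift cm [-0.15  0.5   0.38]
level dr deg [ 0.41 -0.28  0.  ]
```

Emit:
{"fn": "send_rows", "kwargs": {
  "claw": [0, 0, 0],
  "translation": [
    [-0.1, 0.3, 0.3],
    [0, 0.2, 0.1],
    [0, 0, 0]
  ],
  "dr": [
    [0.4, -0.3, 0],
    [0, 0, 0],
    [0, 0, 0]
  ]
}}

```text
time: 23.75
eef_pos: [0.5421, 0.2363, 0.0378]
eef_rot: [0.74, 0.673, -0.001, -0.001]
ft_force: [0.0, 0.3, 0.3]
opening: -0.005
```

Emit:
{"fn": "send_rows", "kwargs": {
  "claw": [0, 0],
  "translation": [
    [0, 0.2, 0],
    [0, 0.2, 0]
  ],
  "dr": [
    [0, 0, 0],
    [0, 0, 0]
  ]
}}

```text
time: 23.95
eef_pos: [0.5452, 0.2359, 0.0377]
eef_rot: [0.74, 0.673, -0.002, -0.001]
ft_force: [-3.3, 0.0, 2.8]
opening: -0.006
```

Emit:
{"fn": "send_rows", "kwargs": {
  "claw": [0, 0],
  "translation": [
    [0, 0.2, 0],
    [0, 0.2, 0]
  ],
  "dr": [
    [0, 0, 0],
    [0, 0, 0]
  ]
}}

```text
time: 24.15
eef_pos: [0.5472, 0.2358, 0.0375]
eef_rot: [0.74, 0.673, -0.003, -0.003]
ft_force: [-8.9, 1.1, 5.4]
opening: -0.003
```

Run:
```python
from h import *
goang(80,.085,.038)
```

```text
pusher r 0.0859 ang 80.8
pos [0.5472 0.2358 0.0375] yaw_y -5.4 tilt 0.47 q [ 0.4   0.45 -0.31  0.81  0.    2.07] F [-8.9  1.1  5.4] op -0.03 t 24.15
tool shift cm [-0.1   0.12 -0.05]
level dr deg [-0.47 -0.    0.  ]
```

Emit:
{"fn": "send_rows", "kwargs": {
  "claw": [0, 0],
  "translation": [
    [0, 0.2, 0],
    [0, 0.3, 0]
  ],
  "dr": [
    [-0.4, 0, 0],
    [0, 0, 0]
  ]
}}

```text
time: 24.35
eef_pos: [0.5481, 0.236, 0.0372]
eef_rot: [0.739, 0.674, -0.003, -0.004]
ft_force: [-11.1, 1.6, 9.2]
opening: 0.002
```

Emit:
{"fn": "send_rows", "kwargs": {
  "claw": [0, 0],
  "translation": [
    [0, 0.3, 0],
    [0, 0.4, 0]
  ],
  "dr": [
    [0, 0, 0],
    [0, 0, 0]
  ]
}}

```text
time: 24.55
eef_pos: [0.549, 0.2364, 0.0369]
eef_rot: [0.739, 0.674, -0.006, -0.009]
ft_force: [-13.9, 3.0, 10.1]
opening: 0.001
```

Run:
```python
from h import *
goang(80,.085,.038)
t=cam("top");x0,y0,k=165,215,5
cv2.imwrite("pics/push2_top.png",cv2.resize(t["image"][y0:y0+120,x0:x0+130,::-1],None,fx=k,fy=k,interpolation=cv2.INTER_CUBIC))
```

```text
pusher r 0.0868 ang 79.7
pos [0.549  0.2364 0.0369] yaw_y -5.2 tilt 1.18 q [ 0.4   0.46 -0.3   0.83  0.01  2.06] F [-13.9   3.   10.1] op 0.01 t 24.55
tool shift cm [-0.17 -0.06 -0.11]
level dr deg [-1.17 -0.2  -0.  ]
```

View pics/push2_top.png

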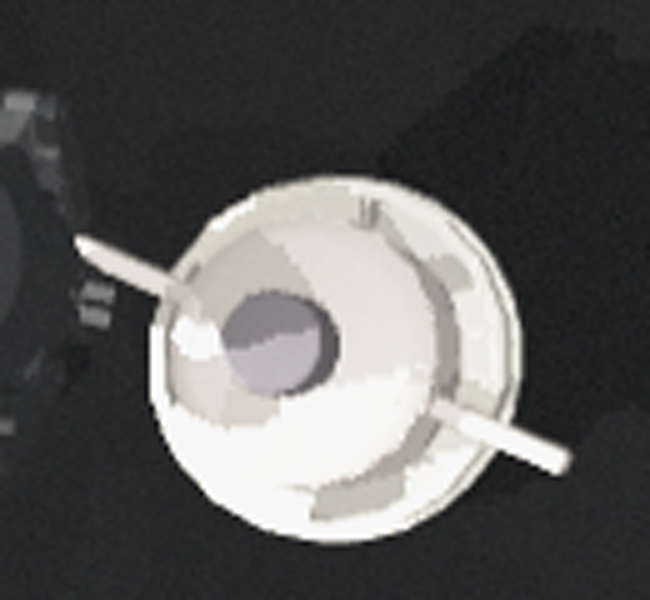

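Emit:
{"fn": "send_rows", "kwargs": {
  "claw": [0, 0, 0, 0, 0],
  "translation": [
    [0, -0.5, 0],
    [0, -0.8, 0],
    [0, -0.5, -1],
    [0, 0, -3],
    [0, 0, -4]
  ],
  "dr": [
    [-0.8, 0, 0],
    [0, 0, 0],
    [0, 0, 0],
    [0, 0, 0],
    [0, 0, 0]
  ]
}}

```text
time: 25.1
eef_pos: [0.5275, 0.2357, 0.1146]
eef_rot: [0.739, 0.674, -0.005, -0.004]
ft_force: [-0.6, 0.7, 0.1]
opening: -0.001
```

```bash
python3 - <<'E'
from h import *
goang(95,.085,.2)
t=cam("top");x0,y0,k=165,215,5
cv2.imwrite("pics/b2_top.png",cv2.resize(t["image"][y0:y0+120,x0:x0+130,::-1],None,fx=k,fy=k,interpolation=cv2.INTER_CUBIC))
E
python3 wing.py w8 .008 58 85
```

```text
pusher r 0.0849 ang 94.1
pos [0.5275 0.2357 0.1146] yaw_y -5.2 tilt 0.71 q [ 0.42  0.35 -0.27  0.96  0.    2.08] F [-0.6  0.7  0.1] op -0.01 t 25.1
tool shift cm [-0.04 -0.24 -8.54]
level dr deg [-0.69  0.15  0.  ]
```

View pics/b2_top.png

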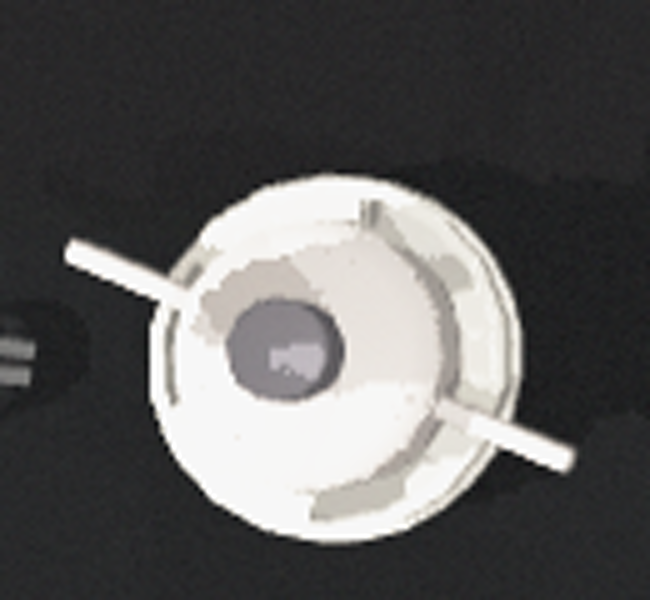

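View pics/w8k.png

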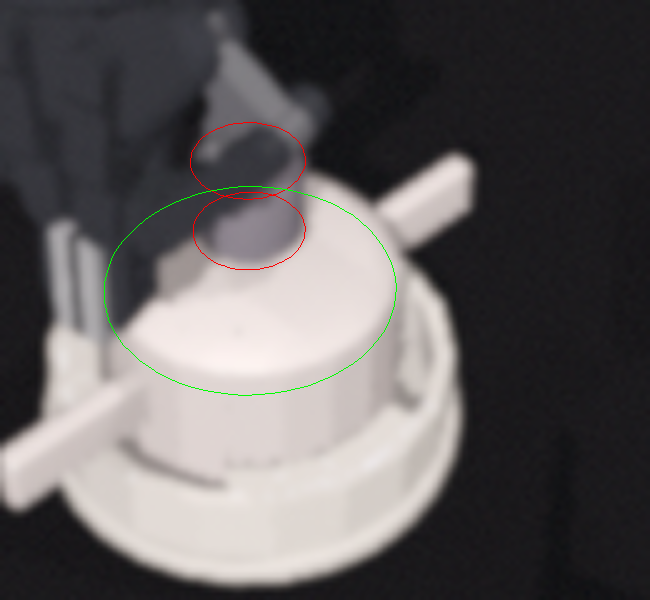

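Emit:
{"fn": "send_rows", "kwargs": {
  "claw": [0, 0, 0, 0, 0],
  "translation": [
    [0, 0, -3],
    [0, 0, -4],
    [3, -2, -2],
    [4, -3, 0],
    [2, -2, 0]
  ],
  "dr": [
    [0, 0, 0],
    [0, 0, 0],
    [0, 0, 0],
    [0, 0, 0],
    [0, 0, 0]
  ]
}}

```text
time: 25.7
eef_pos: [0.4746, 0.3338, 0.2191]
eef_rot: [0.742, 0.671, 0.006, 0.001]
ft_force: [-0.4, -1.0, 0.3]
opening: 0.003
```

```bash
python3 - <<'E'
from h import *
go([.5,.3,.2])
t=cam("top")
f=lambda x,y:((x+.5)/5-.5+165,(y+.5)/5-.5+215)
a=onz(t,*f(570,460),.052);b=onz(t,*f(69,249),.052)
print((a+b)/2,np.linalg.norm(a-b),np.degrees(np.arctan2(*(a-b)[[1,0]])))
x0,y0,k=165,215,5
cv2.imwrite("pics/b3_top.png",cv2.resize(t["image"][y0:y0+120,x0:x0+130,::-1],None,fx=k,fy=k,interpolation=cv2.INTER_CUBIC))
cv2.imwrite("pics/side_all.png",cam("side")["image"][:,:,::-1])
E
python3 wing.py w9 .008 58 85
```

```text
pos [0.4746 0.3338 0.2191] yaw_y -5.7 tilt 0.66 q [ 0.61  0.27 -0.13  1.16 -0.    2.28] F [-0.4 -1.   0.3] op 0.02 t 25.7
tool shift cm [-3.12  2.85  1.91]
level dr deg [ 0.51 -0.42  0.  ]
[0.53325428 0.14896993 0.052     ] 0.18820741789895126 -110.95795392814313
```

View pics/w9k.png

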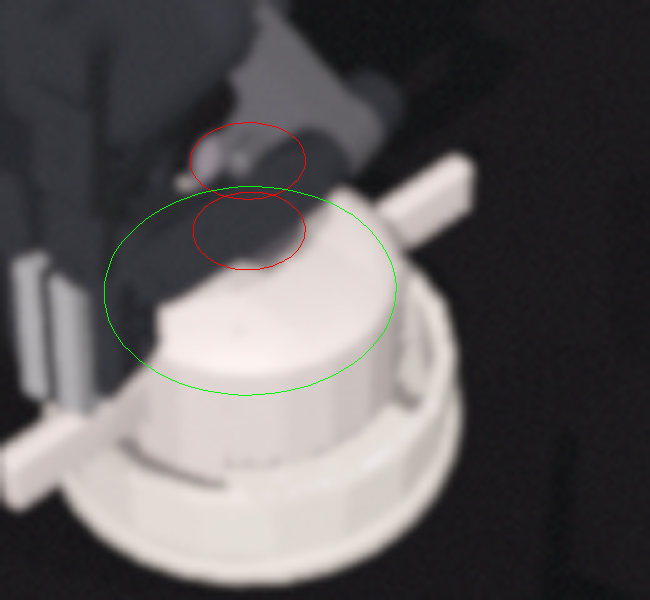

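View pics/side_all.png

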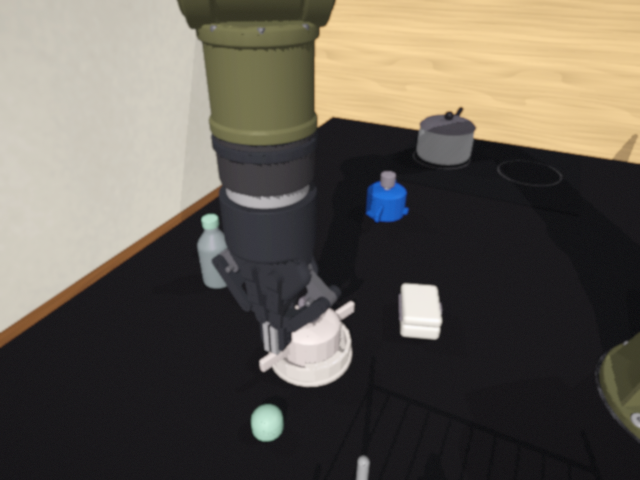

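Run:
```python
from h import *
goang(94,.087,.12)
```

```text
pusher r 0.191 ang 108.0
pos [0.4744 0.3326 0.2182] yaw_y -5.6 tilt 0.56 q [ 0.61  0.27 -0.13  1.16 -0.    2.28] F [0.1 0.1 0.4] op 0.01 t 25.85
tool shift cm [-8.97  6.13  9.83]
level dr deg [ 0.47 -0.3   0.  ]
```

Emit:
{"fn": "send_rows", "kwargs": {
  "claw": [0, 0, 0, 0, 0, 0, 0],
  "translation": [
    [-2.5, 1.7, 1],
    [-3.5, 2.4, 2],
    [-2.5, 1.7, 2],
    [-0.4, 0.3, 2],
    [0, 0, 2],
    [0, 0, 1],
    [0, 0, 0]
  ],
  "dr": [
    [0.4, -0.3, 0],
    [0, 0, 0],
    [0, 0, 0],
    [0, 0, 0],
    [0, 0, 0],
    [0, 0, 0],
    [0, 0, 0]
  ]
}}

```text
time: 26.55
eef_pos: [0.5333, 0.2283, 0.1159]
eef_rot: [0.743, 0.67, 0.002, 0.003]
ft_force: [-0.3, -0.1, -0.6]
opening: 0.001
```

Run:
```python
from h import *
goang(92,.087,.038)
```

```text
pusher r 0.0773 ang 90.2
pos [0.5333 0.2283 0.1159] yaw_y -5.9 tilt 0.44 q [ 0.41  0.34 -0.28  0.94 -0.01  2.08] F [-0.3 -0.1 -0.6] op 0.0 t 26.55
tool shift cm [ 0.95 -0.44  7.79]
level dr deg [0.43 0.11 0.  ]
```

Emit:
{"fn": "send_rows", "kwargs": {
  "claw": [0, 0, 0, 0, 0, 0],
  "translation": [
    [0.9, -0.4, 0.5],
    [0, 0, 2],
    [0, 0, 2],
    [0, 0, 2],
    [0, 0, 1],
    [0, 0, 0]
  ],
  "dr": [
    [0.4, 0, 0],
    [0, 0, 0],
    [0, 0, 0],
    [0, 0, 0],
    [0, 0, 0],
    [0, 0, 0]
  ]
}}

```text
time: 27.15
eef_pos: [0.5339, 0.2433, 0.0437]
eef_rot: [0.742, 0.671, 0.004, 0.001]
ft_force: [-0.4, 0.5, -0.8]
opening: 0.002
```

Run:
```python
from h import *
goang(84,.087,.038)
```

```text
pusher r 0.0923 ang 89.7
pos [0.5339 0.2433 0.0437] yaw_y -5.8 tilt 0.46 q [ 0.43  0.42 -0.35  0.79 -0.    2.1 ] F [-0.4  0.5 -0.8] op 0.01 t 27.15
tool shift cm [-0.49  0.92  0.57]
level dr deg [ 0.41 -0.2   0.  ]
```

Emit:
{"fn": "send_rows", "kwargs": {
  "claw": [0, 0, 0, 0],
  "translation": [
    [-0.3, 0.4, 0.4],
    [-0.1, 0.4, 0.2],
    [0, 0.3, 0],
    [0, 0, 0]
  ],
  "dr": [
    [0.4, -0.2, 0],
    [0, 0, 0],
    [0, 0, 0],
    [0, 0, 0]
  ]
}}

```text
time: 27.55
eef_pos: [0.5477, 0.2395, 0.0404]
eef_rot: [0.742, 0.671, 0.002, 0.001]
ft_force: [-0.2, -0.2, 0.3]
opening: 0.001
```

Emit:
{"fn": "send_rows", "kwargs": {
  "claw": [0, 0],
  "translation": [
    [0, 0.2, 0],
    [-0.1, 0.2, 0]
  ],
  "dr": [
    [0, 0, 0],
    [0, 0, 0]
  ]
}}

```text
time: 27.75
eef_pos: [0.5496, 0.239, 0.0404]
eef_rot: [0.741, 0.671, 0.001, -0.002]
ft_force: [-5.8, 5.4, 1.5]
opening: -0.001
```

Emit:
{"fn": "send_rows", "kwargs": {
  "claw": [0, 0],
  "translation": [
    [-0.2, 0.2, 0],
    [-0.2, 0.2, 0]
  ],
  "dr": [
    [0, 0, 0],
    [0, 0, 0]
  ]
}}

```text
time: 27.95
eef_pos: [0.5497, 0.2388, 0.0405]
eef_rot: [0.74, 0.672, 0.002, -0.008]
ft_force: [-7.0, 7.4, 2.1]
opening: -0.0
```

Emit:
{"fn": "send_rows", "kwargs": {
  "claw": [0, 0],
  "translation": [
    [-0.2, 0.4, 0],
    [-0.2, 0.4, 0]
  ],
  "dr": [
    [0, 0, 0],
    [0, 0, 0]
  ]
}}

```text
time: 28.15
eef_pos: [0.5504, 0.239, 0.0403]
eef_rot: [0.739, 0.674, 0.001, -0.016]
ft_force: [-13.2, 9.1, 7.8]
opening: -0.003
```

Emit:
{"fn": "send_rows", "kwargs": {
  "claw": [0, 0],
  "translation": [
    [-0.1, 0.4, 0],
    [-0.1, 0.4, 0]
  ],
  "dr": [
    [0, 0, 0],
    [0, 0, 0]
  ]
}}

```text
time: 28.35
eef_pos: [0.5502, 0.2394, 0.0402]
eef_rot: [0.738, 0.675, -0.002, -0.024]
ft_force: [-12.7, 4.0, 9.5]
opening: -0.002
```

Emit:
{"fn": "send_rows", "kwargs": {
  "claw": [0, 0, 0, 0, 0],
  "translation": [
    [0.3, -0.6, 0],
    [0.2, -0.9, 0],
    [0, -0.6, -1],
    [0, 0, -3],
    [0, 0, -4]
  ],
  "dr": [
    [0, 0, 0],
    [0, 0, 0],
    [0, 0, 0],
    [0, 0, 0],
    [0, 0, 0]
  ]
}}

```text
time: 28.85
eef_pos: [0.5271, 0.2421, 0.1193]
eef_rot: [0.737, 0.675, -0.007, -0.025]
ft_force: [0.1, -0.2, -1.2]
opening: -0.001
```

Emit:
{"fn": "send_rows", "kwargs": {
  "claw": [0, 0, 0, 0, 0, 0],
  "translation": [
    [0, 0, -4],
    [0, 0, -4],
    [0, -4, 0],
    [0, -4, 0],
    [0, -4, 0],
    [0, 0, 0]
  ],
  "dr": [
    [0, 0, 0],
    [0, 0, 0],
    [0, 0, 0],
    [0, 0, 0],
    [0, 0, 0],
    [0, 0, 0]
  ]
}}

```text
time: 29.45
eef_pos: [0.4133, 0.2516, 0.2195]
eef_rot: [0.738, 0.674, 0.004, -0.02]
ft_force: [0.4, 0.3, 0.1]
opening: 0.0
```

```bash
python3 - <<'E'
from h import *
go([.5,.3,.2])
t=cam("top")
x0,y0,k=165,215,5
cv2.imwrite("pics/b4_top.png",cv2.resize(t["image"][y0:y0+120,x0:x0+130,::-1],None,fx=k,fy=k,interpolation=cv2.INTER_CUBIC))
cv2.imwrite("pics/side_all2.png",cam("side")["image"][:,:,::-1])
E
python3 wing.py w10 .008 58 85
```

```text
pos [0.4133 0.2516 0.2195] yaw_y -5.2 tilt 2.31 q [ 0.52  0.1  -0.34  1.13  0.04  2.18] F [0.4 0.3 0.1] op 0.0 t 29.45
tool shift cm [5.54 8.25 1.93]
level dr deg [-1.39 -1.85  0.  ]
```

View pics/b4_top.png

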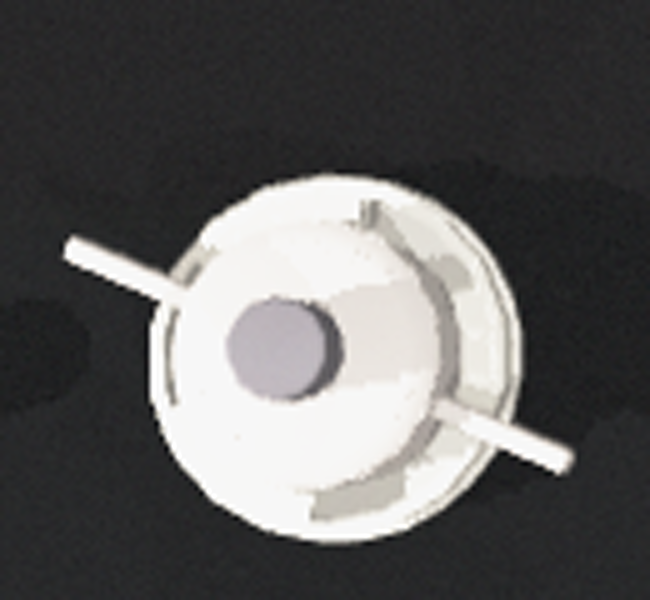

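View pics/w10k.png

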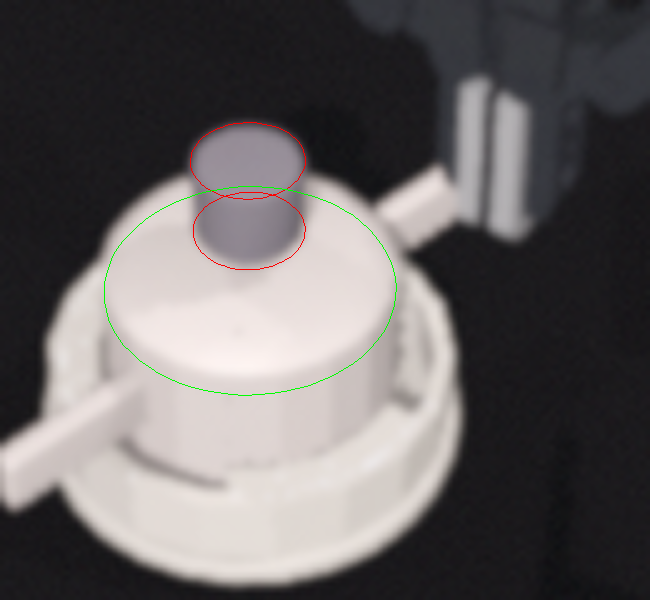

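View pics/side_all2.png

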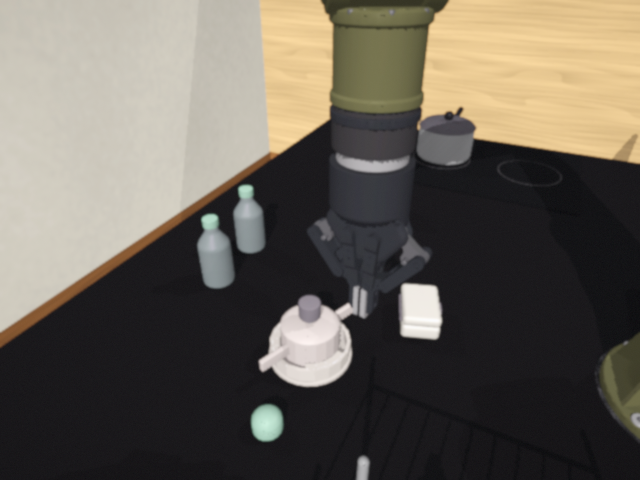

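The lid sits level at the lowered height, centred, and against its stop at about 44° past mid-gap. The bystanders haven't moved and the arm is clear, so I'm handing in.

```bash
python3 -c "
from workcell import bot
print(bot.close_job())"
```

```text
the job is handed in; nothing more can be done
None
```

The pod looks closed and locked, and I've handed it in at about 30 s. I couldn't read the lock pin directly.

I lifted the white lid by its knob, set it on the flange over the capsule and let go. Then I turned it clockwise by pushing the wings with shut fingers. It dropped through the gaps early in the first push, and the pusher never felt more than about 18 N.

**Last checks**
- **Height and centring:** the final side view matches the lid outline drawn at 8 mm above the base, level and centred. The top view put it about 2 mm from the base's axis.
- **Turn:** the wing line read about -111°, so the lugs are about 44° past mid-gap; the stop should be at about 45°.
- **Hard stop:** it held without turning further against 13–16 N. That and the angle are my only evidence that it is locked.
- **Surroundings:** the bottles and case look unmoved, and the arm was clear of everything.

**What disagreed or stayed uncertain**
- **First push stopped early:** pushing the first wing, the lid came up hard at about -108.5° and sat 3–4 mm off centre. I pushed the other wing twice more, which brought it to about -111° and centred it.
- **Capsule:** it is hidden under the lid, so I couldn't confirm that it is upright. The lid went down without touching it.

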